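# Clamp a tin in the lever chuck

### The arm

A 6-joint arm with a two-finger parallel gripper is mounted at the origin on a cart in front of the work surface, level with it; the furniture and walls round the work are solid. World frame = base frame: x ahead of the robot, y to its left, z up, the work surface at z = 0. Lengths are in m, angles in degrees, forces in N, time in s.
With the tool pointing down it reaches from about 0.25 to 0.8 m from the base axis. Payload 8.5 kg.
Tool frame: the origin (TCP) lies at the very end of the fingers, on their centre line; the grasp point (between the pads) lies 19 mm behind it (grip_depth is the z of the grasp point in the tool frame, in m); z points along the fingers, y is the direction in which the jaws open and shut (so a half turn about z gives the same grasp; the last joint's range is limited). The gripper opens to 85 mm and grips with 20 to 120 N. Pads are 22 mm wide; open, the fingers measure 114 mm over their backs; the gripper's body (76 mm by 85 mm) begins 54 mm behind the grasp point. The pads swing forward as they close: fully open they stand 13 mm farther back than shut.
Start: joints at [76.604, 13.648, -0.773, 75.585, 0, 90], TCP at [0.122, 0.511, 0.231] pointing down, gripper open.
Joint ranges: [-152.45, 152.45], [-59.26, 108.67], [-65.41, 83.53], [-104.44, 129.93], [-82.83, 76.93], [-180, 180]. Speed limits (degrees/s): [127.2, 127.2, 159.86, 180, 180, 180].

### API

Orientations are given as [roll, pitch, yaw] about the fixed x, y, z axes, in that order (R = Rz(yaw) Ry(pitch) Rx(roll)).
In Python, from plant import sense, capture, camera_params, close_job, grip_depth gives the robot as it stands. The module is installed in compiled form; this text tells all that it offers.
- The arm moves only by the tool move_arm, never from a script. Its argument "commands" is a list that holds one entry, the list of rows, each a list of 5 numbers: the opening in per cent of the stroke, from 0 (shut) to 100 (fully open), then the shift along the tool's x, y, z in m, then the turn about the tool's z in rad. A call has 1 to 8 rows; each row is the pose to reach, as a shift and turn from the pose commanded when the call began, along the tool's axes at that moment; what a row does not reach only later rows make up. A row lasts 1/10 s, in which the tool goes at most 50 mm and 8.59 degrees, less where a joint would pass 70% of its speed; a pose out of reach is approached as far as the arm can. A call with a gripper value outside its range is refused whole. The fingers move at their own pace and stop on an object; "squeeze" is the grip in N (left out, the last holds). Time passes only in rows, so rows that repeat a pose let the fingers close. It gives the time, the measured TCP pose, the force and the opening at its end, in the units of the state.
- sense(): the state, without advancing time (a new reading comes with each control period).
- capture(name): name is "scene" or "top"; returns the picture (400x640x3 uint8, blue, green, red); there is no depth.
- camera_params(name): a dict with "camera_matrix" (3x3 intrinsics, pixels), "k1" (the pictures are not rectified: a ray, as slopes to the right and down, at radius r is drawn at 1 + k1 r^2 times it, then the intrinsics apply), "R" (3x3) and "t" (3): a world point X has camera coordinates R X + t. Camera axes: x right, y down, z forward; pixel columns grow to the right and rows downward; lengths in m; the calibration is good to about 2 mm. A picture is of the moment at which its call begins. camera_params takes no time and is no camera call.
- close_job(): hands the job in, once; it reports no verdict.
The state is a dict: "time": time; "joint_pos": joint angles; "joint_velocities": joint speeds; "effort": joint torques, N m; "eef_pos": TCP position; "tool_rot": TCP orientation; "wrist_force": force on the tool from outside, world axes, zero at the start; "torque": the same for the moment, N m; "width": opening from 0.0 (shut) to 1.0 (fully open).
Only numpy, scipy, OpenCV 4.12 (cv2) and the standard library are available. Lean on these libraries where they do the work, as an engineer would, in place of code of your own. Each camera call takes 0.05 s, during which the arm holds its last target.

### The job

Take the top tin off the low pile of three nested tins (not the tall stack), stand it upright on the face of the three-jaw chuck and clamp it there, centred and gripped tight by all three jaws, so that it can be filled and tamped. The jaws have been left run in too far to take a tin: swing the chuck's lever one way to open them, the other way to close them. Leave the other two tins in their pile and do not shift or upset anything else on the table.

Things in the scene. Friction and masses are not known exactly. Their poses are not given: they have to be found in the camera images.
- chuck: Lever chuck lying face up, fixed to the table. Origin: centre of its underside, z up. Steel: flange 188 mm across, 10 mm high; body 160 mm across; flat face at height 45 mm. A knurled ring (177 mm across, heights 14 to 34 mm) with one lever turns round it. Three jaws stand on the face at 60, 180 and 300 degrees from its x axis, counter-clockwise from above.
- chuck_face (a point): Centre of the chuck's flat face, 45 mm above the table: where the tin's underside shall stand.
- lever (a joint): Turn of the lever ring, rad, 0 to 1.2, growing clockwise seen from above. Clockwise closes the jaws, counter-clockwise opens them. Jaw pads stand at radius 62 mm - 20 mm x value: 0 is wide open, a tin is gripped at about 0.65, the start is 0.8 to 1.15. Stiff (0.5 Nm); it stays where it is left.
- lever_grip (a point): Middle of the upright round black handle at the lever's end: 24 mm thick, from 40 to 94 mm above the table (this point at 70 mm), 140 mm from the chuck's axis, round which it swings. In the chuck's frame it stands at 234 degrees (value 0) down to 166 degrees (value 1.2) from the x axis. A 14 mm lever rod at height 24 mm joins it to the ring.
- jaw_a: Jaw at 60 degrees: steel, 22 mm wide, with a smooth black nylon pad 26 mm wide facing the axis; its top is 32 mm above the chuck's face, its back 33 mm behind the pad's face. Origin on the chuck's axis at face height at value 0; slides inward with the lever.
- jaw_b: Jaw at 180 degrees, same shape.
- jaw_c: Jaw at 300 degrees, same shape.
- tin_top: Top tin of the nested pile: open gold tin bowl, rim 104 mm across, 54 mm high, foot 72 mm across, wall about 3 mm at the rim, flaring (outside radius 36 mm at the foot, 46 mm at height 20 mm, 50 mm at 40 mm, 52 mm at the rim). Origin: centre of its underside, z up. It stands 30 mm higher than the tin under it. Lift it by pinching the wall over the rim.
- pile: The two lower tins of the low pile, nested in each other, same shape as the top tin, together 84 mm high. Origin: centre of the lowest tin's underside on the table, z up.
- lids: Pile of tin lids, 107 mm across, 60 mm high, origin at the centre of its underside. Bystander.
- raisin_pot: Plastic pot with a screw lid, 64 mm across, 68 mm high, origin at the centre of its underside. Bystander, behind the chuck.
- cup: Small clear measuring cup, 54 mm across, 46 mm high. Bystander.
- lotus_pot: Plastic pot with a screw lid, 67 mm across, 72 mm high, between the chuck and the big bowl. Bystander.
- tall_stack: Tall stack of nested tins, one solid column 105 mm across and 194 mm high, origin at the centre of its underside; it stands near the low pile and changes places with it. Bystander.
Things that resemble listed ones, but are neither listed nor needed, are in the scene too. What is shaped like the tin_top but red is not meant.

How it is judged (in metres and radians):
At the end, for the whole second after the job is handed in: The top tin stands upright (within 0.08 rad) on the chuck's face (underside within 6 mm of it), centred within 5 mm, at rest, with each of the three jaws pressing on it with more than 3 N. The two other tins stand as they did, upright (within 0.12 rad) and within 25 mm of where they were (horizontal distance between tin_top and chuck_face below 0.005 m and z of tin_top in the frame of chuck_face between -0.004 and 0.006 m and angle between tin_top's own z axis and vertical below 0.08 rad and contact force between each of jaw_a, jaw_b, jaw_c and tin_top above 3 N and linear speed of tin_top below 0.02 m/s and distance of pile from where it was at the start of the episode below 0.025 m and angle between pile's own z axis and vertical below 0.12 rad); the robot touches nothing.
It fails at once if a bystander (tall stack, lids, pots, cup) is shifted by more than 25 mm (distance of any of tall_stack, lids, raisin_pot, cup, lotus_pot from where it was at the start of the episode above 0.025 m).
It also fails if it takes over 58 s, if anything falls off the work surface, if the arm or the gripper's body presses on something with over 40 N, if the wrist force passes 120 N, or if a joint passes its speed limit or range.

## Working session

There is one attempt and no reset: what is moved stays moved. The work goes in short steps, Python scripts to look and compute and a tool call to move; the robot and the scene stay as the last step left them, time stands still between calls to the robot, and variables do not carry over. Pictures are saved under pics/ and viewed, and the job is handed in when it is done.

Besides the shell and the picture viewer there is one more tool, called after "Call:" in YAML: its name, and indented under it one key for each argument. move_arm: Moves the arm, as the interface text tells. Its arguments: {"type":"object","properties":{"commands":{"type":"array","items":{"type":"array","items":{"type":"array","items":{"type":"number"}}}},"squeeze":{"type":"number"}},"required":["commands"]}

```bash
mkdir -p pics; python3 - <<'E'
from plant import *
import cv2
for n in("scene","top"):
    im=capture(n);cv2.imwrite(f"pics/{n}0.png",im)
    p=camera_params(n);print(n,p)
print(sense(),grip_depth)
E
```

```text
scene {'camera_matrix': array([[404.29824578,   0.        , 318.60402158],
       [  0.        , 404.29824578, 198.41439161],
       [  0.        ,   0.        ,   1.        ]]), 'k1': 0.0006486821136262348, 'R': array([[ 0.58212599, -0.81304402, -0.00942081],
       [-0.55953698, -0.39215877, -0.73015743],
       [ 0.58995568,  0.43031491, -0.68321401]]), 't': array([-0.38255138,  0.35576194,  0.96069414])}
top {'camera_matrix': array([[505.16077629,   0.        , 318.07747616],
       [  0.        , 505.16077629, 200.49157794],
       [  0.        ,   0.        ,   1.        ]]), 'k1': -0.12113008919912358, 'R': array([[-0.02219438, -0.99974467, -0.00424339],
       [-0.99323115,  0.02253343, -0.11394793],
       [ 0.11401445,  0.00168566, -0.99347766]]), 't': array([-0.03967931,  0.5594219 ,  1.46439138])}
{'time': 0.1, 'joint_pos': array([ 7.66051521e+01,  1.36778216e+01, -8.09938299e-01,  7.55845044e+01,
        1.16742720e-03,  8.99994564e+01]), 'joint_velocities': array([-0.06965024, -0.12455321,  0.18939392,  0.14823048,  0.06967559,
        0.04630396]), 'effort': array([ 7.05851908e-04, -5.39719498e+01,  3.47000313e+01,  1.34390991e-02,
        6.38138476e-05,  8.86015016e-06]), 'eef_pos': array([0.12153322, 0.51037362, 0.23075392]), 'tool_rot': array([-1.79927736e+02, -1.16811186e-03,  1.66605694e+02]), 'wrist_force': array([ 0.24879587, -0.02879968,  0.40420178]), 'torque': array([-0.03244872,  0.0231904 ,  0.02236092]), 'width': 1.000714787233316} -0.0187
```

View pics/scene0.png

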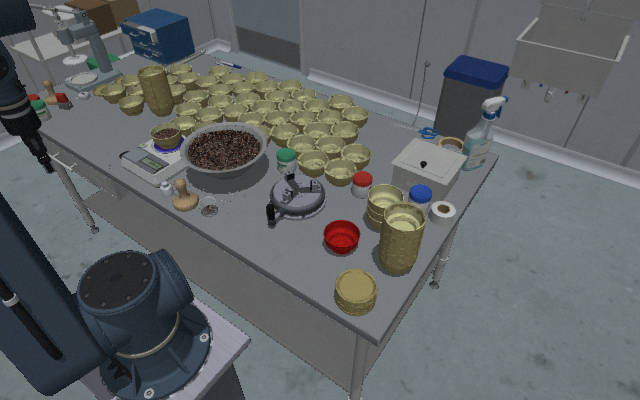

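View pics/top0.png

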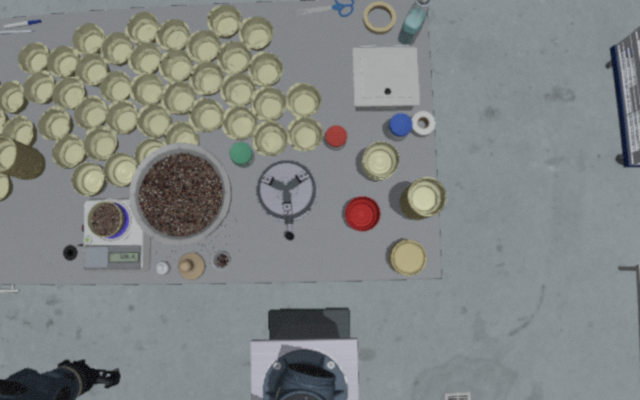

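Candidates for tin_top, with their top-view pixels:
- The low gold pile at (379,161).
- The tall stack at (424,197), a bystander.
- The red bowl at (362,213), not meant.
- The single loose gold tins around (305,134) and (305,100).
- The lids at (408,257).

By the description I choose the low pile at (379,161), next to the tall stack. I'll check it in a close crop.

```bash
cat > h.py <<'E'
import numpy as np, cv2
from plant import *
def ray(n,px):
    p=camera_params(n);K=p["camera_matrix"]
    d=np.array([(px[0]-K[0,2])/K[0,0],(px[1]-K[1,2])/K[1,1]])
    u=d.copy()
    for _ in range(20): u=d/(1+p["k1"]*(u@u))
    R=p["R"];return -R.T@p["t"],R.T@np.array([u[0],u[1],1.])
def onz(n,px,z):
    c,d=ray(n,px);return c+d*(z-c[2])/d[2]
def proj(n,X):
    p=camera_params(n);K=p["camera_matrix"];c=p["R"]@np.asarray(X,float)+p["t"]
    u=c[:2]/c[2];u=u*(1+p["k1"]*(u@u));return np.array([K[0,0]*u[0]+K[0,2],K[1,1]*u[1]+K[1,2]])
def two(a,b):
    c1,d1=ray("scene",a);c2,d2=ray("top",b)
    s=np.linalg.lstsq(np.c_[d1,-d2],c2-c1,rcond=None)[0]
    return (c1+d1*s[0]+c2+d2*s[1])/2,np.linalg.norm(c1+d1*s[0]-c2-d2*s[1])
def circ(n,c,r,z,k=36):
    return np.array([proj(n,[c[0]+r*np.cos(t),c[1]+r*np.sin(t),z]) for t in np.linspace(0,2*np.pi,k)])
def crop(im,x0,y0,w,h,s,f):
    cv2.imwrite(f,cv2.resize(im[y0:y0+h,x0:x0+w],None,fx=s,fy=s,interpolation=cv2.INTER_CUBIC))
E
python3 - <<'E'
from h import *
a=cv2.imread("pics/top0.png");b=cv2.imread("pics/scene0.png")
crop(a,250,110,200,170,4,"pics/c_top.png");crop(b,255,150,200,150,4,"pics/c_sc.png")
E
```

```text
(no output)
```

View pics/c_top.png

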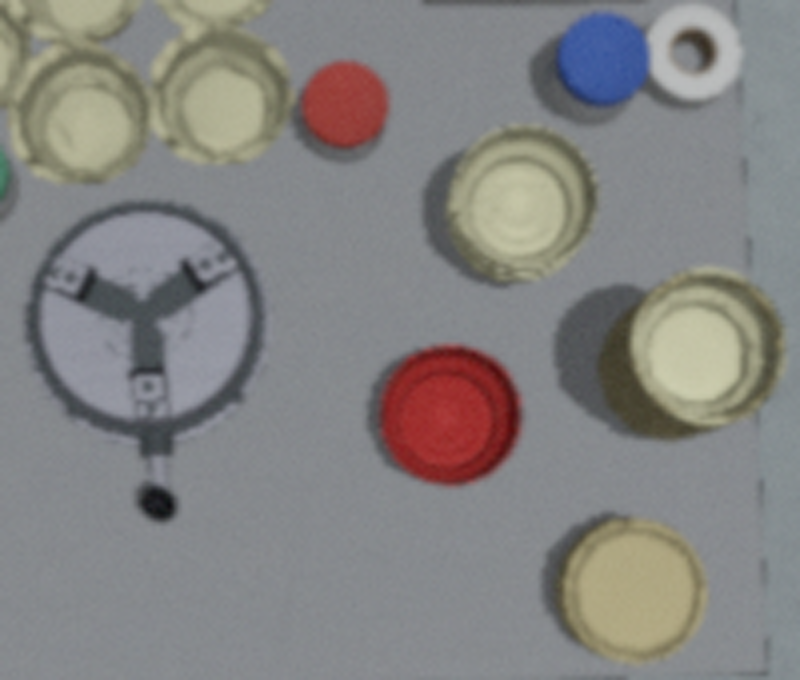

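View pics/c_sc.png

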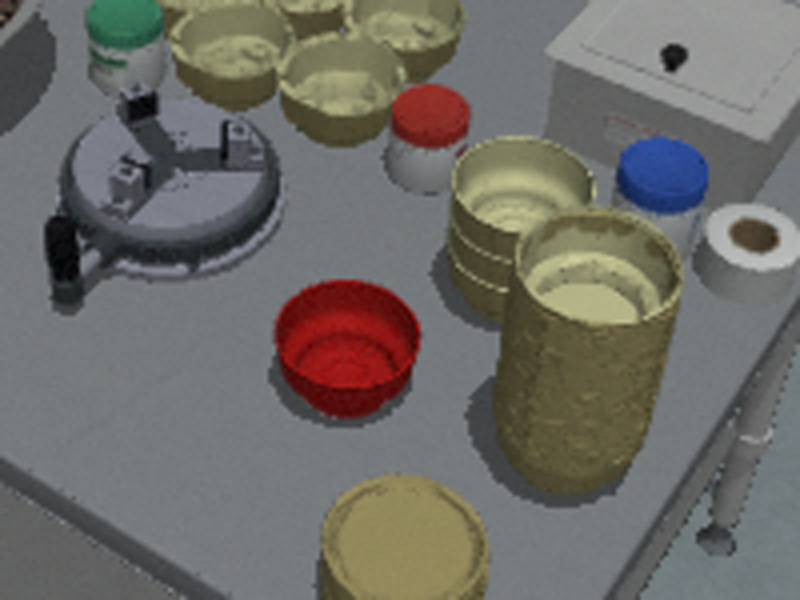

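The crops confirm it. The low pile of three is at top (380,161), with two lower rims visible below its top rim in the scene view. The tall stack is at (424,197), the red bowl at (362,213), and the chuck at (287,190) with its black handle at (289,236). Next I'll measure.

```bash
python3 - <<'E'
from h import *
from scipy.optimize import least_squares
a=cv2.imread("pics/top0.png");b=cv2.imread("pics/scene0.png")
for n in("scene","top"):
    p=camera_params(n);print(n,-p["R"].T@p["t"])
def cont(im,n,lo,hi,x0,y0,x1,y1):
    h=cv2.cvtColor(im,cv2.COLOR_BGR2HSV);m=cv2.inRange(h,lo,hi);k=np.zeros_like(m);k[y0:y1,x0:x1]=m[y0:y1,x0:x1]
    cs,_=cv2.findContours(k,cv2.RETR_EXTERNAL,cv2.CHAIN_APPROX_NONE);c=max(cs,key=cv2.contourArea)[:,0,:]
    return c
def fit(P,r):
    f=lambda q:np.hypot(P[:,0]-q[0],P[:,1]-q[1])-r
    s=least_squares(f,P.mean(0),loss="soft_l1",f_scale=.002);return s.x,np.std(s.fun)
h=cv2.cvtColor(a,cv2.COLOR_BGR2HSV)
for q in [(379,161),(379,150),(365,161),(340,160),(270,200),(300,205),(289,236),(259,190),(287,217),(424,197),(336,135)]: print(q,h[q[1],q[0]],a[q[1],q[0]])
print("nadir",proj("top",[*(-camera_params("top")["R"].T@camera_params("top")["t"])[:2],0]))
c=cont(a,"top",(15,35,50),(40,255,255),352,130,402,184)
C=-camera_params("top")["R"].T@camera_params("top")["t"]
for z,nm in((.114,"low"),):
    P=np.array([onz("top",q,z)[:2] for q in c]);ctr=P.mean(0);d=(ctr-C[:2])/np.linalg.norm(ctr-C[:2])
    for _ in range(3):
        far=(P-ctr)@d>-0.0; ctr,s=fit(P[far],.0525)
    print(nm,ctr,s,len(P),cv2.boundingRect(c), (np.abs(P-ctr)).max(0))
c2=cont(a,"top",(15,35,50),(40,255,255),400,172,445,220)
P=np.array([onz("top",q,.194)[:2] for q in c2]);ctr=np.array([P[:,0].mean(),P[:,1].mean()])
for _ in range(3):
    far=(P-ctr)@d>0;ctr,s=fit(P[far],.053)
print("tall",ctr,s)
c3=cont(a,"top",(0,150,50),(10,255,255),340,192,385,235)
P=np.array([onz("top",q,.054)[:2] for q in c3]);print("red",fit(P,.052))
E
```

```text
scene [-0.1450119  -0.58491696  0.91251797]
top [ 0.38779281 -0.05474334  1.51841671]
(379, 161) [ 30  39 194] [164 194 194]
(379, 150) [ 31  46 143] [117 143 142]
(365, 161) [ 30  43 160] [133 160 160]
(340, 160) [105  11 139] [139 136 133]
(270, 200) [115  18 158] [158 149 147]
(300, 205) [116  22 161] [161 149 147]
(289, 236) [124  50  36] [36 29 30]
(259, 190) [111  19  95] [95 90 88]
(287, 217) [94 26 68] [68 67 61]
(424, 197) [ 30  38 195] [166 195 195]
(336, 135) [  2 162 151] [ 55  61 151]
nadir [320.23170062 258.33905252]
low [ 0.65963072 -0.23002755] 0.0018678466204762518 105 (362, 142, 37, 38) [0.05370723 0.05192112]
tall [ 0.54181586 -0.33708661] 0.0016625549095267784
red (array([ 0.51738544, -0.17602968]), np.float64(0.002869463660956152))
```

```bash
python3 - <<'E'
from h import *
a=cv2.imread("pics/top0.png")
crop(a,250,150,80,100,7,"pics/ch7.png")
b=cv2.imread("pics/scene0.png")
crop(b,255,160,80,80,7,"pics/ch7s.png")
E
```

```text
(no output)
```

View pics/ch7.png

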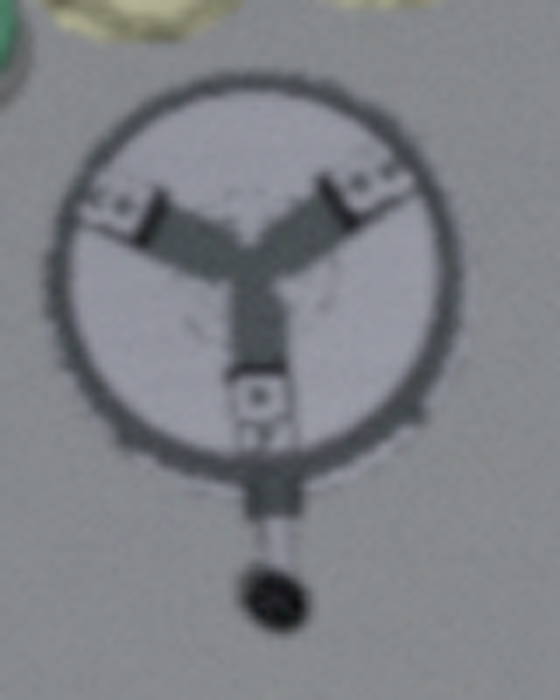

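View pics/ch7s.png

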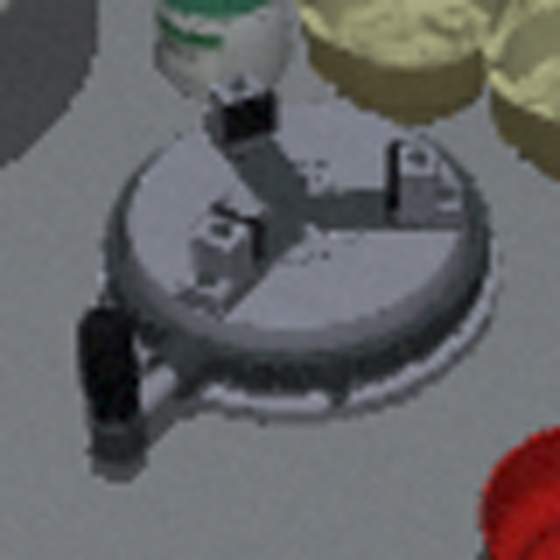

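```bash
cat > meas.py <<'E'
from h import *
from scipy.optimize import least_squares
def fit(P,r):
    f=lambda q:np.hypot(P[:,0]-q[0],P[:,1]-q[1])-r
    s=least_squares(f,P.mean(0),loss="soft_l1",f_scale=.002);return s.x,np.std(s.fun)
E
python3 - <<'E'
from meas import *
a=cv2.imread("pics/top0.png");S=4
g=cv2.resize(a,None,fx=S,fy=S,interpolation=cv2.INTER_CUBIC)
b=g[:,:,0]
def up(q): return ((q[0]+.5)/S-.5,(q[1]+.5)/S-.5)
# radial rays from approx centre: find last inside bright before dark ring
c0=np.array(proj("top",[0,0,0])) ; c0=np.array([287.,189.])
inn=[];out=[]
for t in np.deg2rad(np.arange(0,360,4)):
    r=np.arange(22,34,.1);xs=((c0[0]+r*np.cos(t)+.5)*S-.5).astype(np.float32);ys=((c0[1]+r*np.sin(t)+.5)*S-.5).astype(np.float32)
    v=cv2.remap(b,xs[None],ys[None],cv2.INTER_LINEAR)[0].astype(float)
    i=np.argmin(v)
    if v[i]>105: continue
    # inner crossing
    j=i
    while j>0 and v[j]<122:j-=1
    k=i
    while k<len(v)-1 and v[k]<118:k+=1
    if j>0: inn.append(c0+r[j]*np.array([np.cos(t),np.sin(t)]))
    if k<len(v)-1: out.append(c0+r[k]*np.array([np.cos(t),np.sin(t)]))
P=np.array([onz("top",q,.045)[:2] for q in inn]);x,s=fit(P,.08);print("face",x,s,len(P))
x2,y2=P.T; A=np.c_[2*x2,2*y2,np.ones(len(P))];q=np.linalg.lstsq(A,(P**2).sum(1),rcond=None)[0];print(q[:2],np.sqrt(q[2]+q[0]**2+q[1]**2))
P=np.array([onz("top",q,.034)[:2] for q in out]);print("ring",fit(P,.0885),len(P))
# handle
sc=cv2.imread("pics/scene0.png")
m=(a.max(2)<50).astype(np.uint8);m[:220]=0;m[250:]=0;m[:,:275]=0;m[:,305:]=0
n,l,st,ce=cv2.connectedComponentsWithStats(m);i=1+np.argmax(st[1:,4]);print("handle px",ce[i],st[i])
for z in(.094,.07,.067):print(onz("top",ce[i],z))
# jaw pad tops pixel from crop
for nm,p in(("a",(338/7+250,202/7+150)),("c",(151/7+250,218/7+150)),("b",(257/7+250,372/7+150))): pass
cen=x
for nm,p in(("padL",(151,218)),("padR",(337,202)),("padB",(257,372))):
    X=onz("top",((p[0]+.5)/7-.5+250,(p[1]+.5)/7-.5+150),.077)[:2]-cen
    print(nm,np.hypot(*X),np.degrees(np.arctan2(X[1],X[0])))
E
```

```text
face [0.59501367 0.04289064] 0.0014889766872220843 89
[0.59467691 0.04213871] 0.07660383017183375
ring (array([0.59445859, 0.04261045]), np.float64(0.001150954179932707)) 86
handle px [289.125 235.4  ] [286 232   7   8  40]
[0.45407484 0.03147892 0.094     ]
[0.45519163 0.03293168 0.07      ]
[0.45533123 0.03311327 0.067     ]
padL 0.043410380010970834 64.35202135268791
padR 0.044604299081295144 -57.96255577215103
padB 0.046304749181292196 -175.37197219007402
```

```bash
cat >> h.py <<'E'
from scipy.spatial.transform import Rotation as Ro
def rel(targets,cmd=None):
    s=sense();R=Ro.from_euler("xyz",s["tool_rot"],degrees=True).as_matrix();p=s["eef_pos"]
    yaw0=np.degrees(np.arctan2(R[1,0],R[0,0]))
    for t in targets:
        d=R.T@(np.array(t[:3])-p);
        dy=(t[3]-yaw0+180)%360-180 if len(t)>3 else 0
        print(t,"->",d.round(4),"turn",round(-np.radians(dy),3))
def st():
    s=sense();print(round(s["time"],2),s["eef_pos"].round(4),s["tool_rot"].round(1),"F",s["wrist_force"].round(1),"w",round(s["width"],3),"q",s["joint_pos"].round(1))
E
python3 -c "
from h import *
st();rel([(.455,.0325,.19,184)])"
```

```text
0.1 [0.1215 0.5104 0.2308] [-179.9   -0.   166.6] F [ 0.2 -0.   0.4] w 1.001 q [76.6 13.7 -0.8 75.6  0.  90. ]
(0.455, 0.0325, 0.19, 184) -> [-0.4351 -0.3876  0.0412] turn -0.304
```

Call:
move_arm:
  commands:
    - [[100, -0.05, -0.045, 0, -0.04], [100, -0.1, -0.09, 0, -0.08], [100, -0.15, -0.134, 0, -0.12], [100, -0.2, -0.178, 0, -0.16], [100, -0.25, -0.223, 0, -0.2], [100, -0.3, -0.267, 0, -0.24], [100, -0.33, -0.294, 0, -0.28], [100, -0.33, -0.294, 0, -0.3]]

```text
time: 0.9
eef_pos: [0.3511, 0.1808, 0.2313]
tool_rot: [180.0, 0.0, -176.1]
wrist_force: [1.1, 1.3, 0.0]
width: 0.997
```

```bash
python3 -c "
from h import *
st();rel([(.455,.0325,.13,184)])"
```

```text
0.9 [0.3511 0.1808 0.2313] [ 180.     0.  -176.1] F [1.1 1.3 0. ] w 0.997 q [ 27.2   0.8 -16.   73.2  -0.   23.3]
(0.455, 0.0325, 0.13, 184) -> [-0.0936 -0.155   0.1013] turn -0.002
```

Call:
move_arm:
  commands:
    - [[100, -0.03, -0.05, 0.02, 0], [100, -0.05, -0.09, 0.04, 0], [100, -0.07, -0.115, 0.05, 0], [100, -0.07, -0.115, 0.05, 0], [100, -0.07, -0.115, 0.05, 0]]

```text
time: 1.4
eef_pos: [0.4277, 0.0716, 0.1807]
tool_rot: [-180.0, -0.1, -176.4]
wrist_force: [0.2, 0.0, -0.3]
width: 1.0
```

```bash
python3 -c "
from h import *
st();rel([(.455,.0325,.13,184),(.455,.0325,.055,184)])
a=capture('top');cv2.imwrite('pics/t1.png',a);crop(a,230,130,110,150,5,'pics/t1c.png')"
```

```text
1.4 [0.4277 0.0716 0.1807] [-1.800e+02 -1.000e-01 -1.764e+02] F [ 0.2  0.  -0.3] w 1.0 q [  9.5   6.2 -17.7  66.2   0.    5.9]
(0.455, 0.0325, 0.13, 184) -> [-0.0248 -0.0408  0.0506] turn -0.006
(0.455, 0.0325, 0.055, 184) -> [-0.025  -0.0408  0.1256] turn -0.006
```

View pics/t1c.png

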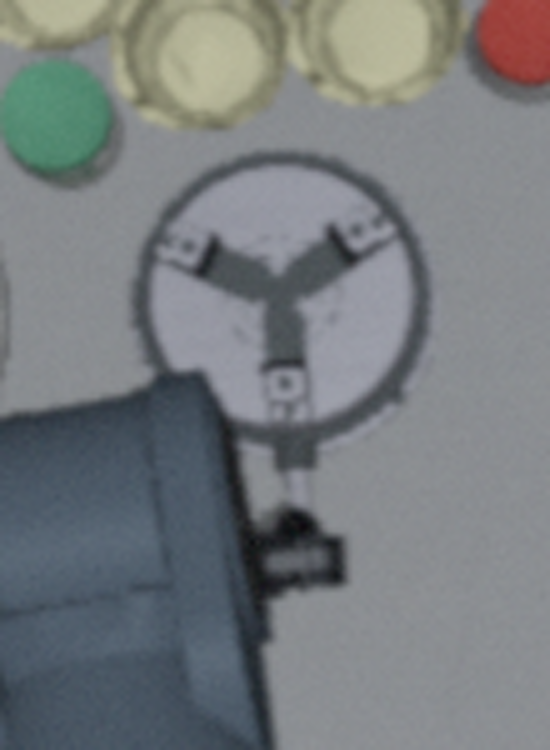

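The picture shows the arm's wrist at the lower left, with the finger at crop (300,560) just short of the handle at (292,520). The chuck hasn't moved. Next I'll go over the handle and down.

Call:
move_arm:
  commands:
    - [[100, -0.025, -0.041, 0.02, 0], [100, -0.025, -0.041, 0.04, 0], [100, -0.025, -0.041, 0.06, 0], [100, -0.025, -0.041, 0.09, 0], [100, -0.025, -0.041, 0.12, 0], [100, -0.025, -0.041, 0.126, 0], [36, -0.025, -0.041, 0.126, 0], [36, -0.025, -0.041, 0.126, 0]]

```text
time: 2.25
eef_pos: [0.4563, 0.0339, 0.0567]
tool_rot: [-180.0, 0.1, -176.1]
wrist_force: [0.6, 0.1, 0.7]
width: 0.694
```

```bash
python3 -c "
from h import *
st()
a=capture('scene');crop(a,225,130,130,110,6,'pics/s2c.png')"
```

```text
2.25 [0.4563 0.0339 0.0567] [-1.800e+02  1.000e-01 -1.761e+02] F [0.6 0.1 0.7] w 0.694 q [  4.3  14.7 -27.2  47.9  -0.    0.4]
```

View pics/s2c.png

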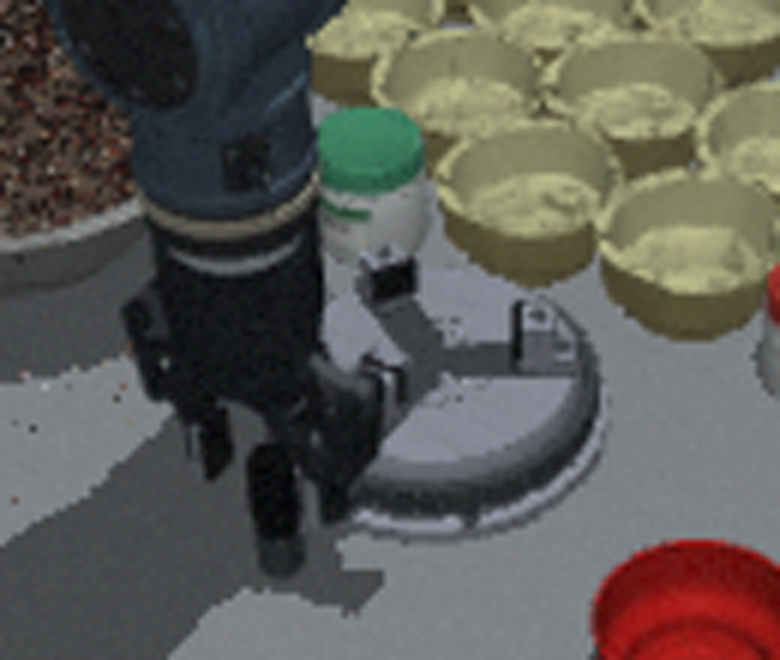

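The handle at crop (275,480) stands between the fingers. Next is the opening arc.

```bash
python3 -c "
from h import *
c=np.array([.5945,.0425])
rel([(*(c+.14*np.array([np.cos(np.radians(t)),np.sin(np.radians(t))])),.056,t) for t in (184,190,197,204,211,218,225,231,236)])"
```

```text
(np.float64(0.45484103296362466), np.float64(0.032734093675822466), 0.056, 184) -> [ 0.0018 -0.0009  0.0008] turn -0.003
(np.float64(0.45662691457829085), np.float64(0.018189255126629736), 0.056, 190) -> [ 0.001  -0.0156  0.0008] turn -0.107
(np.float64(0.46061733416517503), np.float64(0.0015679613388168492), 0.056, 197) -> [-0.0019 -0.0324  0.0008] turn -0.23
(np.float64(0.4666036359300359), np.float64(-0.014443130030612032), 0.056, 204) -> [-0.0068 -0.0488  0.0008] turn -0.352
(np.float64(0.4744965779017043), np.float64(-0.02960533048740758), 0.056, 211) -> [-0.0136 -0.0644  0.0009] turn -0.474
(np.float64(0.48417849449505895), np.float64(-0.04369260654559216), 0.056, 218) -> [-0.0223 -0.0791  0.0009] turn -0.596
(np.float64(0.49550505063388334), np.float64(-0.05649494936611665), 0.056, 225) -> [-0.0328 -0.0927  0.0009] turn -0.718
(np.float64(0.5063951452530228), np.float64(-0.06630043460397589), 0.056, 231) -> [-0.043  -0.1032  0.0009] turn -0.823
(np.float64(0.5162129935140956), np.float64(-0.07356526015770587), 0.056, 236) -> [-0.0523 -0.1111  0.001 ] turn -0.91
```

Call:
move_arm:
  commands:
    - [[36, 0.002, 0, 0.001, 0], [36, 0.002, 0, 0.001, 0], [36, 0.002, -0.006, 0.001, -0.04], [36, 0.001, -0.0156, 0.001, -0.107], [36, -0.002, -0.0324, 0.001, -0.23], [36, -0.007, -0.0488, 0.001, -0.352], [36, -0.0136, -0.0644, 0.001, -0.474], [36, -0.0136, -0.0644, 0.001, -0.474]]

```text
time: 3.1
eef_pos: [0.4742, -0.0312, 0.0547]
tool_rot: [-180.0, 0.0, -149.0]
wrist_force: [-0.1, -0.3, 0.0]
width: 0.363
```

```bash
python3 -c "
from h import *
st()
c=np.array([.5945,.0425])
rel([(*(c+.14*np.array([np.cos(np.radians(t)),np.sin(np.radians(t))])),.055,t) for t in (211,218,225,231,236)])"
```

```text
3.1 [ 0.4742 -0.0312  0.0547] [-180.    0. -149.] F [-0.1 -0.3  0. ] w 0.363 q [ -3.8  16.4 -25.1  48.4  -0.  -34.7]
(np.float64(0.4744965779017043), np.float64(-0.02960533048740758), 0.055, 211) -> [-0.0011  0.0012 -0.0003] turn -0.0
(np.float64(0.48417849449505895), np.float64(-0.04369260654559216), 0.055, 218) -> [-0.0021 -0.0159 -0.0003] turn -0.123
(np.float64(0.49550505063388334), np.float64(-0.05649494936611665), 0.055, 225) -> [-0.0053 -0.0327 -0.0003] turn -0.245
(np.float64(0.5063951452530228), np.float64(-0.06630043460397589), 0.055, 231) -> [-0.0095 -0.0467 -0.0002] turn -0.35
(np.float64(0.5162129935140956), np.float64(-0.07356526015770587), 0.055, 236) -> [-0.0142 -0.058  -0.0002] turn -0.437
```

Call:
move_arm:
  commands:
    - [[36, -0.002, -0.016, 0, -0.12], [36, -0.0053, -0.0327, 0, -0.245], [36, -0.0095, -0.0467, 0, -0.35], [36, -0.0142, -0.058, 0, -0.437], [36, -0.0142, -0.058, 0, -0.437]]

```text
time: 3.6
eef_pos: [0.5154, -0.0728, 0.0541]
tool_rot: [180.0, -0.0, -124.2]
wrist_force: [-0.5, -0.1, 0.2]
width: 0.36
```

```bash
python3 -c "
from h import *
st()
a=capture('scene');crop(a,225,130,130,110,6,'pics/s3c.png')
a=capture('top');crop(a,230,140,130,110,6,'pics/t3c.png')
"
```

```text
3.6 [ 0.5154 -0.0728  0.0541] [ 180.    -0.  -124.2] F [-0.5 -0.1  0.2] w 0.36 q [ -8.   20.3 -19.1  50.6  -0.  -63.8]
```

View pics/s3c.png

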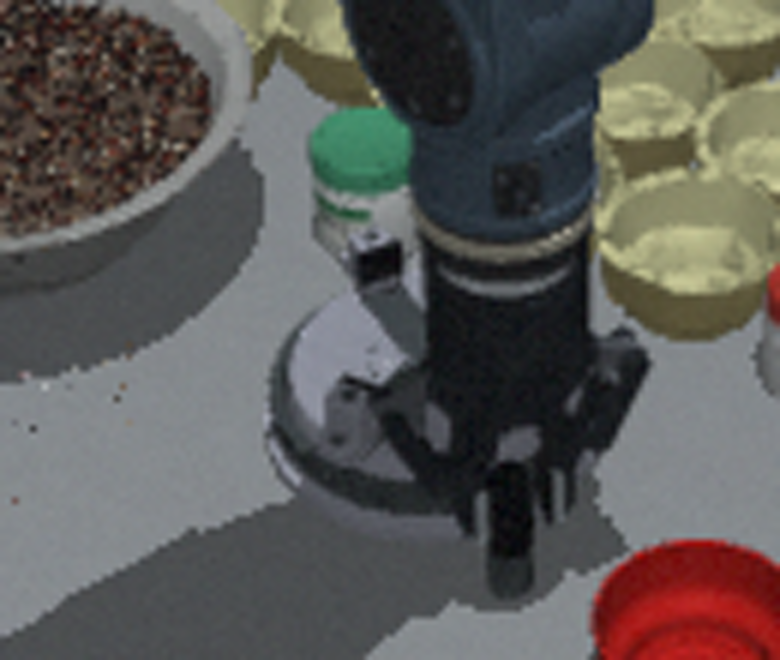

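View pics/t3c.png

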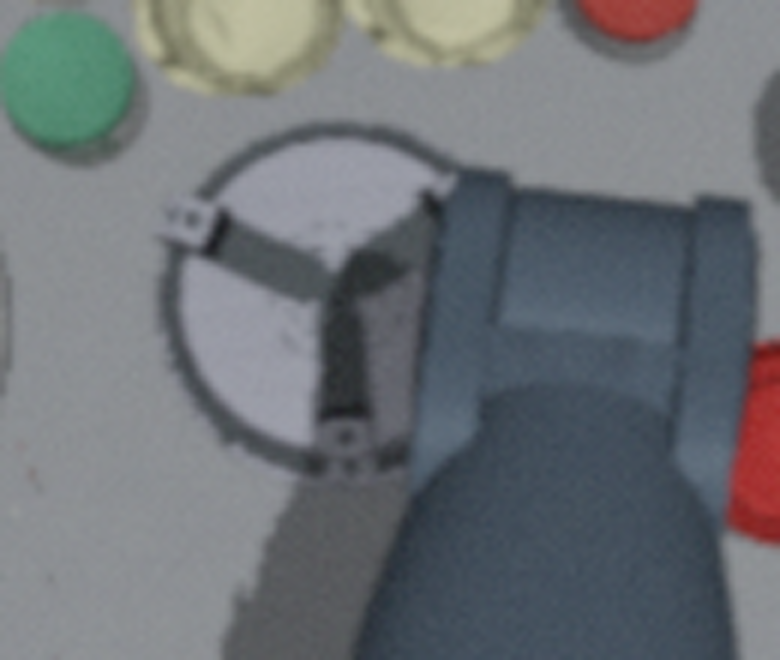

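The jaws are open: the pads have moved well out and the handle is at its open end. Next I'll lift and go to the pile.

```bash
python3 -c "
from h import *
rel([(.5154,-.0728,.21,213.5),(.6317,-.1879,.2,213.5)])"
```

```text
(0.5154, -0.0728, 0.21, 213.5) -> [ 0.0005 -0.0004 -0.1556] turn 0.388
(0.6317, -0.1879, 0.2, 213.5) -> [ 0.03   -0.1613 -0.1456] turn 0.388
```

Call:
move_arm:
  commands:
    - [[40, 0, 0, -0.03, 0], [40, 0, 0, -0.08, 0.0], [50, 0, 0, -0.12, 0.1], [50, 0.005, -0.03, -0.146, 0.2], [50, 0.015, -0.08, -0.146, 0.3], [50, 0.025, -0.13, -0.146, 0.388], [50, 0.03, -0.161, -0.146, 0.388], [50, 0.03, -0.161, -0.146, 0.388]]

```text
time: 4.5
eef_pos: [0.6344, -0.1896, 0.1991]
tool_rot: [-179.9, 0.0, -146.6]
wrist_force: [0.1, 1.1, -0.0]
width: 0.5
```

```bash
python3 -c "
from h import *
st()
rel([(.6317,-.1879,.092,213.5)])
a=capture('scene');crop(a,325,130,130,140,5,'pics/s4c.png')
a=capture('top');crop(a,250,110,200,170,4,'pics/t4c.png')
"
```

```text
4.5 [ 0.6344 -0.1896  0.1991] [-179.9    0.  -146.6] F [ 0.1  1.1 -0. ] w 0.5 q [-16.6  28.   16.3  78.3  -0.  -50.1]
(0.6317, -0.1879, 0.092, 213.5) -> [0.0013 0.003  0.1071] turn -0.001
```

View pics/s4c.png

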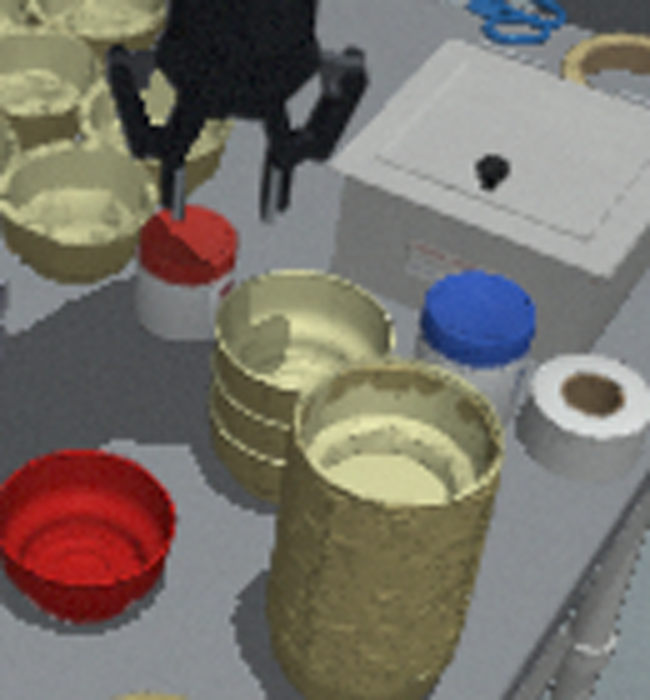

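View pics/t4c.png

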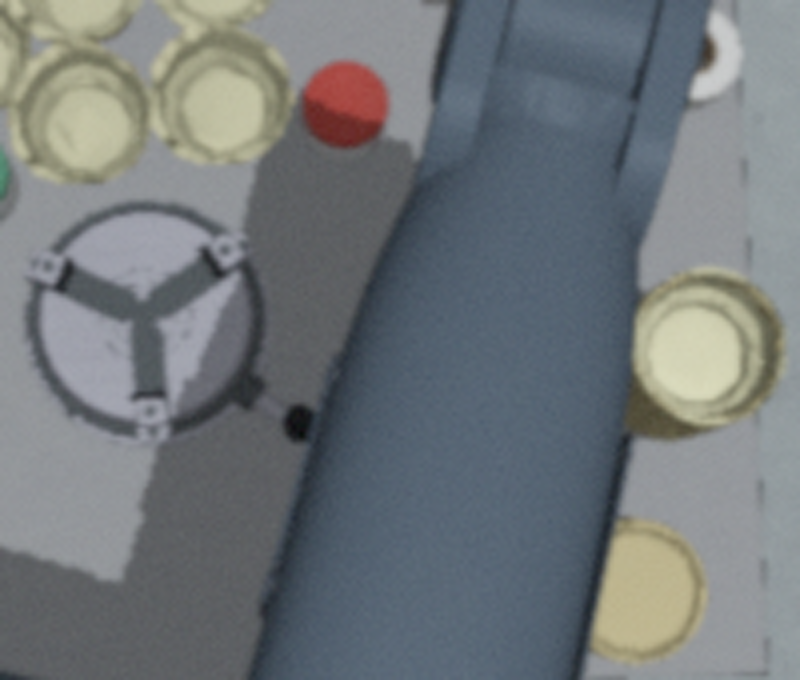

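The scene crop shows the fingers (180,215) and (270,215) above the pile's near-chuck rim. The forearm clears the tall stack. Next I'll descend.

Call:
move_arm:
  commands:
    - [[50, 0.001, 0.003, 0.03, 0], [50, 0.001, 0.003, 0.06, 0], [50, 0.001, 0.003, 0.08, 0], [50, 0.001, 0.003, 0.095, 0], [50, 0.001, 0.003, 0.107, 0], [50, 0.001, 0.003, 0.107, 0]]

```text
time: 5.2
eef_pos: [0.6283, -0.1843, 0.0923]
tool_rot: [179.9, -0.1, -146.2]
wrist_force: [-0.4, 0.3, -0.6]
width: 0.499
```

```bash
python3 -c "
from h import *
st()
a=capture('scene');crop(a,345,130,110,120,6,'pics/s5c.png')
"
```

```text
5.2 [ 0.6283 -0.1843  0.0923] [ 1.799e+02 -1.000e-01 -1.462e+02] F [-0.4  0.3 -0.6] w 0.499 q [-16.3  30.3   4.3  64.1  -0.  -50.1]
```

View pics/s5c.png

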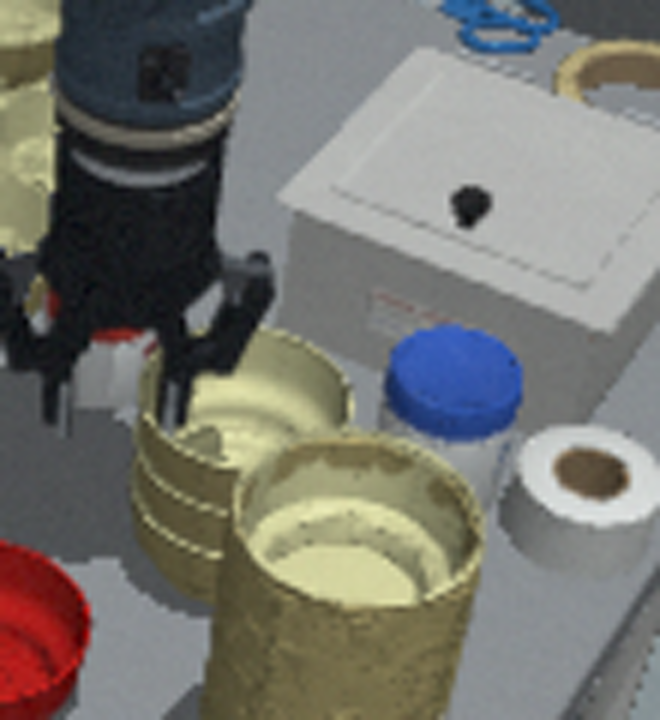

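```bash
python3 -c "
from h import *
a=cv2.imread('pics/s5c.png')
for X in circ('scene',(.6596,-.230),.052,.114): cv2.circle(a,tuple(int(v) for v in (X-[345,130])*6+2.5),2,(0,0,255),-1)
X=proj('scene',[.6596-.0279,-.230+.0421,.114]);cv2.circle(a,tuple(int(v) for v in (X-[345,130])*6+2.5),4,(255,0,0),-1)
cv2.imwrite('pics/s5d.png',a)"
```

```text
(no output)
```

View pics/s5d.png

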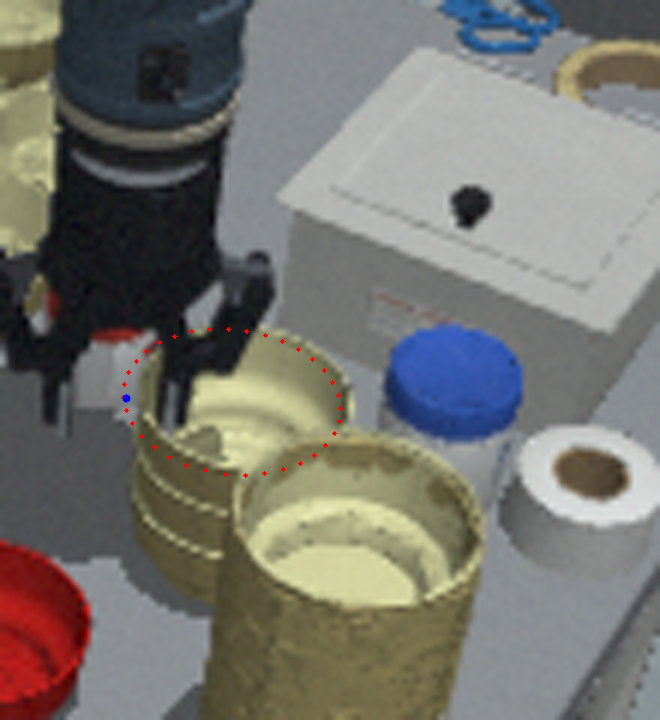

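```bash
python3 -c "
from h import *
im=cv2.imread('pics/top0.png')[130:190,350:410];a=cv2.resize(im,None,fx=6,fy=6,interpolation=cv2.INTER_CUBIC);b=a.copy()
for im_,c in((a,(.6596,-.230)),(b,(.663,-.2347))):
  for X in circ('top',c,.052,.114): cv2.circle(im_,tuple(int(v) for v in (X-[350,130])*6+2.5),2,(0,0,255),-1)
cv2.imwrite('pics/t5d.png',np.hstack([a,b]))"
```

```text
(no output)
```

View pics/t5d.png

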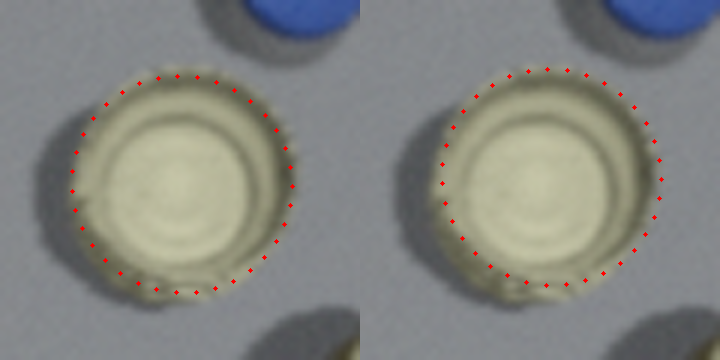

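The top-view fit was about 3 mm off because the mask cut away the dark rim. The pile centre is really near (.662, -.232). I'll shift inward 8 mm and pinch.

Call:
move_arm:
  commands:
    - [[50, -0.001, -0.008, 0, 0], [50, -0.001, -0.008, 0, 0], [0, -0.001, -0.008, 0, 0], [0, -0.001, -0.008, 0, 0], [0, -0.001, -0.008, 0, 0], [0, -0.001, -0.008, 0, 0], [0, -0.001, -0.008, 0, 0], [0, -0.001, -0.008, 0, 0]]
  squeeze: 30

```text
time: 6.05
eef_pos: [0.6356, -0.1921, 0.0942]
tool_rot: [-179.9, 0.1, -146.3]
wrist_force: [1.7, -3.0, 4.9]
width: 0.086
```

```bash
python3 -c "
from h import *
st()
a=capture('scene');crop(a,345,130,110,120,6,'pics/s6c.png')
"
```

```text
6.05 [ 0.6356 -0.1921  0.0942] [-1.799e+02  1.000e-01 -1.463e+02] F [ 1.7 -3.   4.9] w 0.086 q [-16.8  30.9   5.7  64.6  -0.  -50.6]
```

View pics/s6c.png

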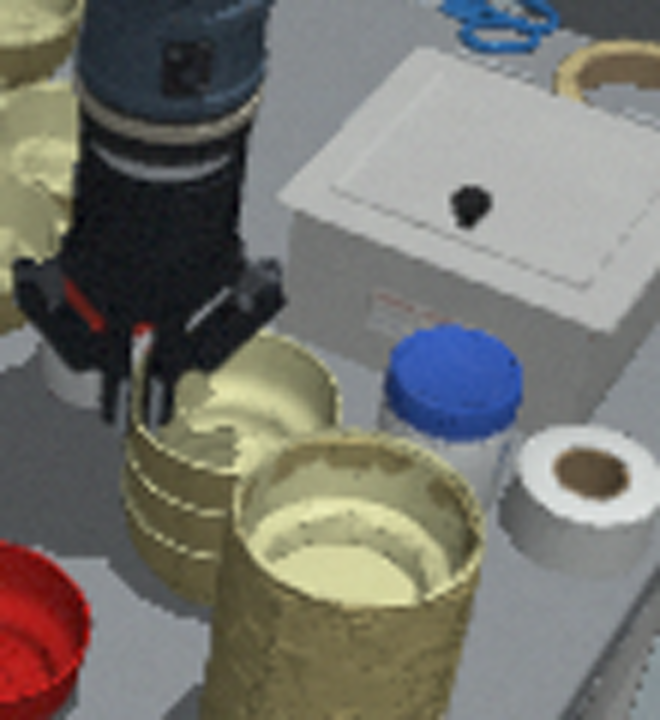

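The wall is gripped at a width of 7 mm. The pile's outline shifted left by about 10 crop px, roughly 4 mm, which is within tolerance. Next I'll lift slowly.

Call:
move_arm:
  commands:
    - [[0, 0, 0, -0.01, 0], [0, 0, 0, -0.02, 0], [0, 0, 0, -0.035, 0], [0, 0, 0, -0.05, 0], [0, 0, 0, -0.07, 0], [0, 0, 0, -0.09, 0], [0, 0, 0, -0.09, 0]]

```text
time: 6.8
eef_pos: [0.6358, -0.1916, 0.1865]
tool_rot: [-179.9, 0.1, -146.2]
wrist_force: [0.1, -0.7, 0.8]
width: 0.062
```

```bash
python3 -c "
from h import *
st()
a=capture('scene');cv2.imwrite('pics/s7.png',a);crop(a,325,90,130,150,5,'pics/s7c.png')
rel([(.567,.0845,.2,213.5)])"
```

```text
6.8 [ 0.6358 -0.1916  0.1865] [-1.799e+02  1.000e-01 -1.462e+02] F [ 0.1 -0.7  0.8] w 0.062 q [-16.8  28.3  14.9  76.5   0.  -50.5]
(0.567, 0.0845, 0.2, 213.5) -> [-0.0967  0.2674 -0.0155] turn 0.005
```

View pics/s7c.png

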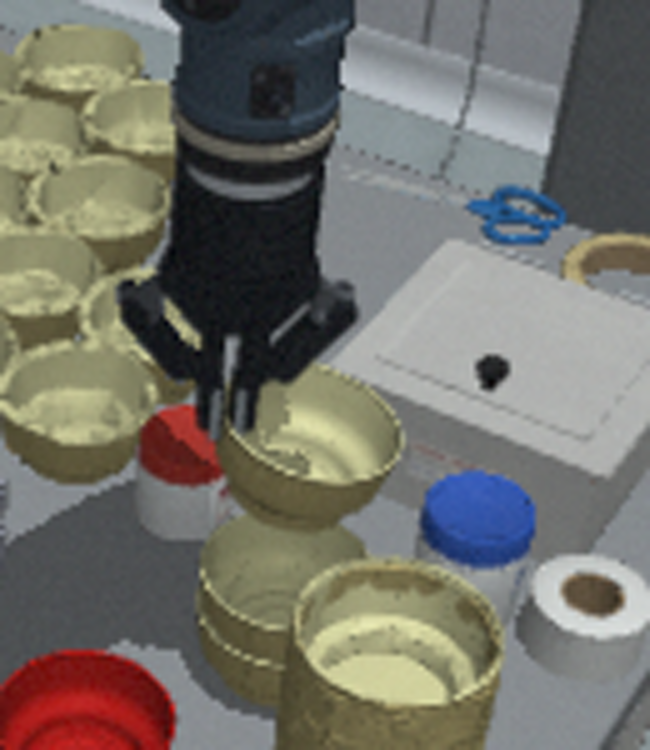

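The tin is lifted and hangs a little down on its free side (rim at crop (400,440)). The lower two stay nested, with the nearest rim at (205,590). Next I'll carry it over the chuck.

Call:
move_arm:
  commands:
    - [[0, -0.015, 0.04, -0.01, 0], [0, -0.03, 0.08, -0.015, 0], [0, -0.045, 0.125, -0.015, 0], [0, -0.06, 0.17, -0.015, 0], [0, -0.078, 0.215, -0.015, 0], [0, -0.092, 0.25, -0.015, 0], [0, -0.097, 0.267, -0.015, 0], [0, -0.097, 0.267, -0.015, 0]]

```text
time: 7.65
eef_pos: [0.5656, 0.0866, 0.1973]
tool_rot: [179.9, -0.1, -146.0]
wrist_force: [0.7, 0.2, 0.4]
width: 0.06
```

```bash
python3 -c "
from h import *
st()
a=capture('scene');cv2.imwrite('pics/s8.png',a);crop(a,215,80,150,140,5,'pics/s8c.png')
a=capture('top');cv2.imwrite('pics/t8.png',a);crop(a,230,120,180,140,4,'pics/t8c.png')
rel([(.5664,.085,.2,213.5),(.5664,.085,.1,213.5)])"
```

```text
7.65 [0.5656 0.0866 0.1973] [ 1.799e+02 -1.000e-01 -1.460e+02] F [0.7 0.2 0.4] w 0.06 q [  8.7  19.1   1.9  73.    0.  -25.3]
(0.5664, 0.085, 0.2, 213.5) -> [-0.0002  0.0006 -0.0025] turn 0.006
(0.5664, 0.085, 0.1, 213.5) -> [-0.0003  0.0006  0.0975] turn 0.006
```

View pics/s8c.png

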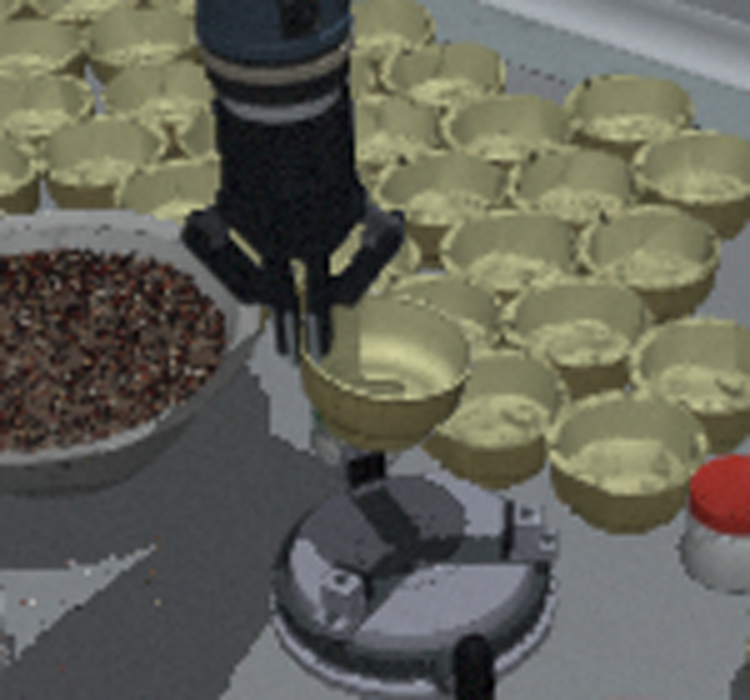

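View pics/t8c.png

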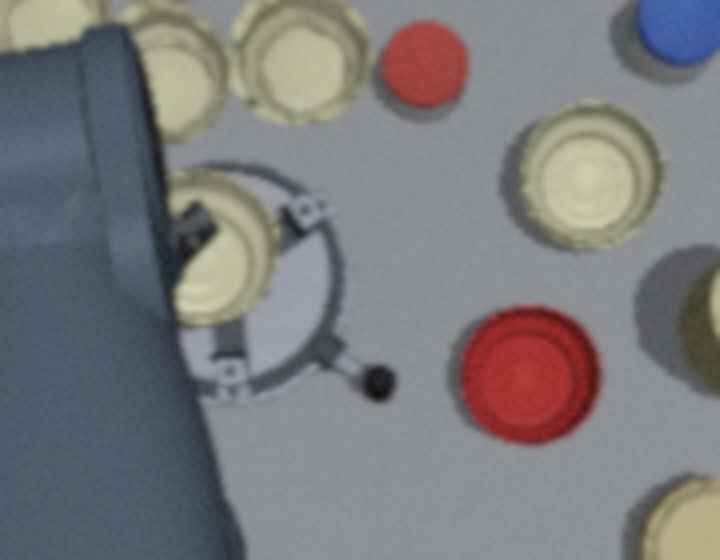

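```bash
python3 -c "
from h import *
f=lambda x,y:((x+.5)/4-.5+230,(y+.5)/4-.5+120)
z=.216
print(onz('top',f(278,245),z)[1]+.052,onz('top',f(210,325),z)[0]+.052)
g=lambda x,y:((x+.5)/5-.5+215,(y+.5)/5-.5+80)
c=(.5945,.0425)
for n,s,o,fn in(('scene',5,(215,80),'pics/s8c.png'),('top',4,(230,120),'pics/t8c.png')):
  a=cv2.imread(fn)
  for X in circ(n,c,.052,.219): cv2.circle(a,tuple(int(v) for v in (X-o)*s+s/2),2,(0,0,255),-1)
  for X in circ(n,c,.08,.045): cv2.circle(a,tuple(int(v) for v in (X-o)*s+s/2),2,(255,0,255),-1)
  cv2.imwrite(fn.replace('8c','8d'),a)
"
```

```text
0.04774131408323563 0.5903778612054328
```

View pics/s8d.png

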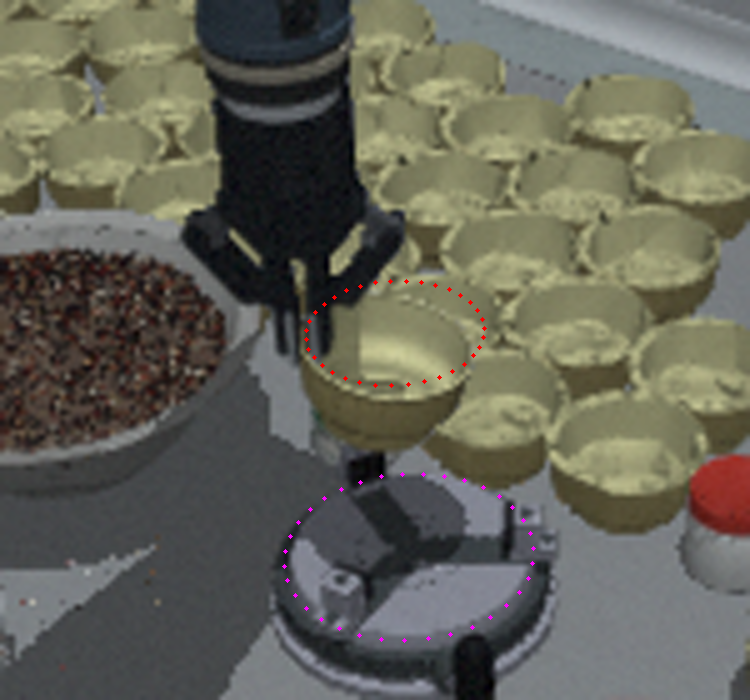

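View pics/t8d.png

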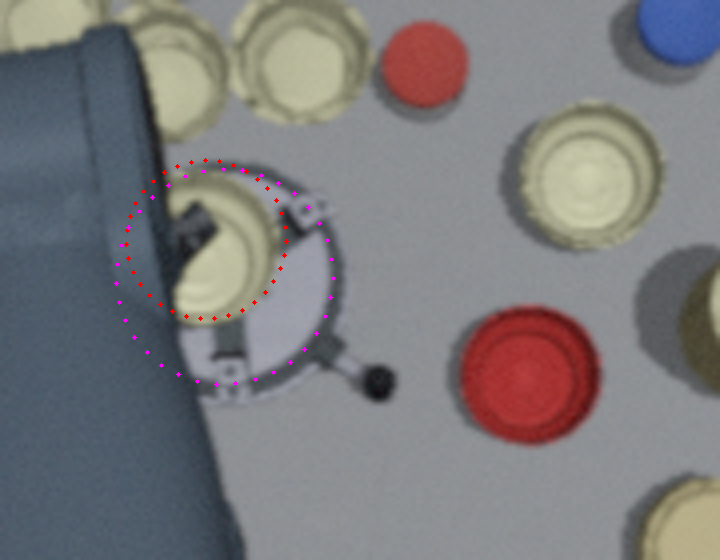

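The tin's rim centre is about 6 mm toward the pinch side of the chuck axis and tilted a few degrees. I'll correct by -9 mm in tool y and descend.

Call:
move_arm:
  commands:
    - [[0, -0.001, -0.009, 0.02, 0], [0, -0.001, -0.009, 0.05, 0], [0, -0.001, -0.009, 0.075, 0], [0, -0.001, -0.009, 0.09, 0], [0, -0.001, -0.009, 0.1, 0], [0, -0.001, -0.009, 0.1, 0]]

```text
time: 8.35
eef_pos: [0.5723, 0.0763, 0.0969]
tool_rot: [179.9, -0.1, -146.3]
wrist_force: [0.3, 0.1, 1.1]
width: 0.059
```

```bash
python3 -c "
from h import *
st()
a=capture('scene');cv2.imwrite('pics/s9.png',a);crop(a,235,120,120,110,6,'pics/s9c.png')
"
```

```text
8.35 [0.5723 0.0763 0.0969] [ 1.799e+02 -1.000e-01 -1.463e+02] F [0.3 0.1 1.1] w 0.059 q [  7.6  23.1  -7.4  59.7  -0.  -26.1]
```

View pics/s9c.png

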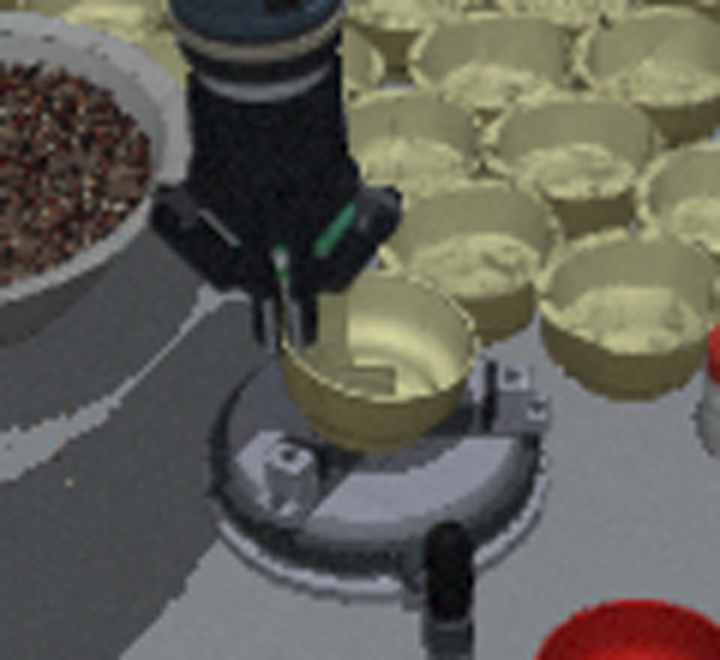

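The tin is above the face between the open jaws: rim at (380,330), jaw b at (290,470), jaw c at (515,390). Next I'll lower it until it touches.

Call:
move_arm:
  commands:
    - [[0, 0, 0, 0.004, 0], [0, 0, 0, 0.008, 0], [0, 0, 0, 0.012, 0], [0, 0, 0, 0.012, 0]]

```text
time: 8.8
eef_pos: [0.5738, 0.078, 0.0873]
tool_rot: [-180.0, 0.1, -146.2]
wrist_force: [-1.6, 2.8, 9.3]
width: 0.058
```

Call:
move_arm:
  commands:
    - [[0, 0, 0, 0.003, 0], [0, 0, 0, 0.006, 0], [0, 0, 0, 0.006, 0]]

```text
time: 9.1
eef_pos: [0.5742, 0.079, 0.0826]
tool_rot: [180.0, 0.3, -146.2]
wrist_force: [-3.8, 7.5, 19.5]
width: 0.056
```

Good contact. I'll release gently by opening to 30 %.

Call:
move_arm:
  commands:
    - [[12, 0, 0, 0, 0], [20, 0, 0, 0, 0], [30, 0, 0, -0.002, 0], [35, 0, 0, -0.004, 0], [35, 0, 0, -0.004, 0], [35, 0, 0, -0.004, 0]]

```text
time: 9.7
eef_pos: [0.5731, 0.0773, 0.0843]
tool_rot: [-180.0, -0.0, -146.2]
wrist_force: [-0.4, -0.2, -0.2]
width: 0.348
```

```bash
python3 -c "
from h import *
st()
a=capture('scene');cv2.imwrite('pics/s10.png',a);crop(a,235,120,120,110,6,'pics/s10c.png')
"
```

```text
9.7 [0.5731 0.0773 0.0843] [-180.    -0.  -146.2] F [-0.4 -0.2 -0.2] w 0.348 q [  7.7  23.6  -8.5  57.9  -0.  -26.1]
```

View pics/s10c.png

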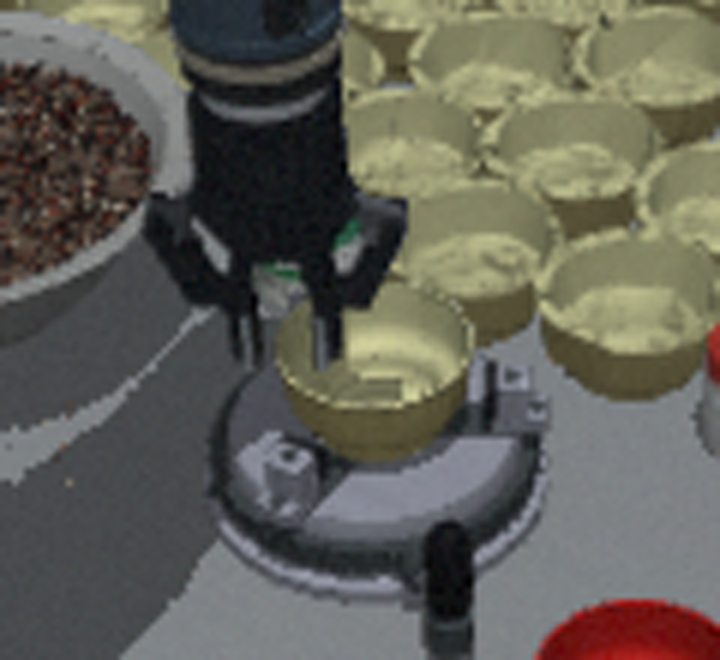

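The tin stands upright on the face with its wall between the open fingers. I'll lift straight up, clear the tin and look.

Call:
move_arm:
  commands:
    - [[35, 0, 0, -0.01, 0], [35, 0, 0, -0.03, 0], [35, 0, 0, -0.06, 0], [35, 0, 0, -0.1, 0], [35, 0, -0.04, -0.12, 0], [35, 0, -0.09, -0.12, -0.1], [35, 0, -0.14, -0.12, -0.2], [35, 0, -0.16, -0.12, -0.3]]

```text
time: 10.55
eef_pos: [0.6637, -0.0592, 0.2048]
tool_rot: [-179.9, 0.0, -129.0]
wrist_force: [-0.4, 0.6, 0.1]
width: 0.349
```

```bash
python3 -c "
from h import *
st()
a=capture('scene');cv2.imwrite('pics/s11.png',a);crop(a,245,120,110,110,6,'pics/s11c.png')
a=capture('top');cv2.imwrite('pics/t11.png',a);crop(a,240,130,110,120,6,'pics/t11c.png')
m=(a.max(2)<50).astype(np.uint8)
"
```

```text
10.55 [ 0.6637 -0.0592  0.2048] [-179.9    0.  -129. ] F [-0.4  0.6  0.1] w 0.349 q [ -5.1  28.3  17.7  79.3  -0.1 -56.1]
```

View pics/s11c.png

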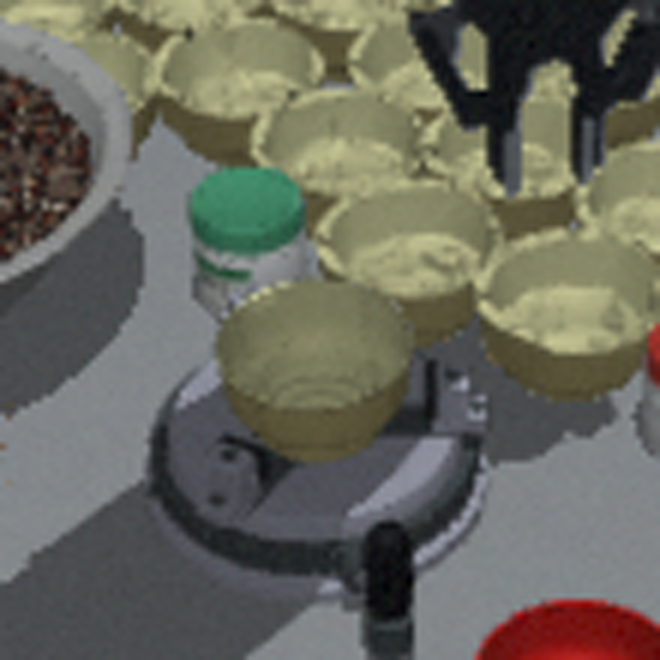

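View pics/t11c.png

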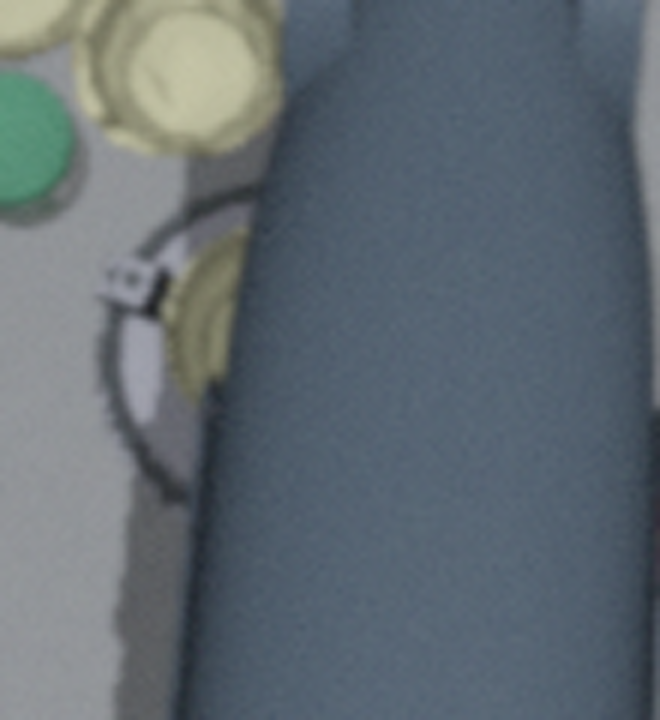

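```bash
python3 -c "
from h import *
g=lambda x,y:((x+.5)/6-.5+245,(y+.5)/6-.5+120)
X=onz('scene',g(386,530),.094);print(X)
c=np.array([.5945,.0425]);d=X[:2]-c;print(np.hypot(*d),np.degrees(np.arctan2(d[1],d[0]))%360)
rel([(.5155,-.073,.2,236),(.5155,-.073,.055,236)])
"
```

```text
[ 0.51300238 -0.06985249  0.094     ]
0.13879821485738883 234.0438290913163
(0.5155, -0.073, 0.2, 236) -> [0.1043 0.1054 0.0041] turn -0.089
(0.5155, -0.073, 0.055, 236) -> [0.1042 0.1055 0.1491] turn -0.089
```

Call:
move_arm:
  commands:
    - [[70, 0.03, 0.03, 0, 0], [70, 0.06, 0.06, 0, -0.05], [70, 0.09, 0.09, 0, -0.08], [70, 0.104, 0.106, 0.0, -0.08], [70, 0.104, 0.106, 0.04, -0.08], [70, 0.104, 0.106, 0.08, -0.08], [70, 0.104, 0.106, 0.1, -0.08], [70, 0.104, 0.106, 0.1, -0.08]]

```text
time: 11.45
eef_pos: [0.5117, -0.0687, 0.1024]
tool_rot: [179.8, -0.1, -124.5]
wrist_force: [-0.6, -0.1, -0.2]
width: 0.699
```

```bash
python3 -c "
from h import *
st()
rel([(.5150,-.073,.055,236)])
a=capture('scene');crop(a,245,100,120,130,5,'pics/s12c.png')
"
```

```text
11.45 [ 0.5117 -0.0687  0.1024] [ 1.798e+02 -1.000e-01 -1.245e+02] F [-0.6 -0.1 -0.2] w 0.699 q [ -7.6  17.4 -15.3  57.5   0.  -63.1]
(0.515, -0.073, 0.055, 236) -> [ 0.0016 -0.0054  0.0474] turn -0.009
```

View pics/s12c.png

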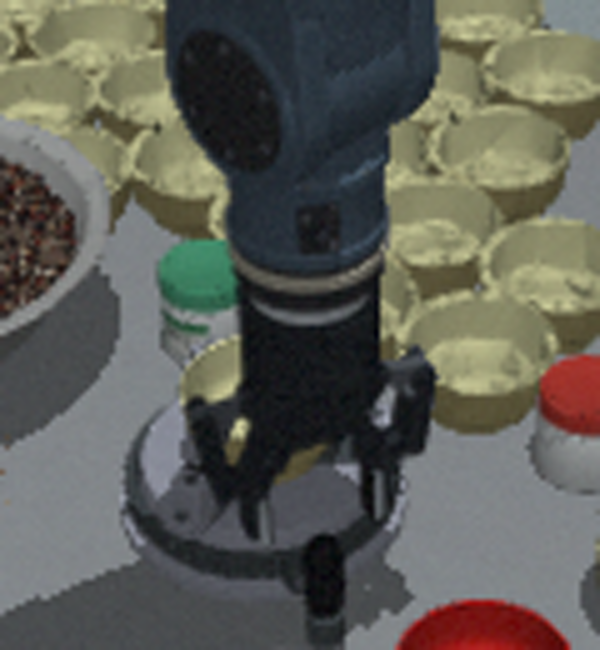

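Before descending, the handle's top at (325,550) lies midway between the fingertips. I'll go down and cage it.

Call:
move_arm:
  commands:
    - [[70, 0.002, -0.005, 0.02, 0], [70, 0.002, -0.005, 0.04, 0], [70, 0.002, -0.005, 0.047, 0], [50, 0.002, -0.005, 0.047, 0], [36, 0.002, -0.005, 0.047, 0], [36, 0.002, -0.005, 0.047, 0], [36, 0.002, -0.005, 0.047, 0]]

```text
time: 12.2
eef_pos: [0.5172, -0.0739, 0.0582]
tool_rot: [-180.0, 0.0, -124.5]
wrist_force: [-1.8, 3.4, 2.3]
width: 0.359
```

```bash
python3 -c "
from h import *
st()
a=capture('scene');crop(a,245,100,120,130,5,'pics/s13c.png')
c=np.array([.5945,.0425])
rel([(*(c+.14*np.array([np.cos(np.radians(t)),np.sin(np.radians(t))])).round(4),.055,t) for t in (236,230,224,218,212,207,203)])
"
```

```text
12.2 [ 0.5172 -0.0739  0.0582] [-180.     0.  -124.5] F [-1.8  3.4  2.3] w 0.359 q [ -8.1  20.2 -18.6  51.2   0.  -63.7]
(np.float64(0.5162), np.float64(-0.0736), 0.055, 236) -> [0.0003 0.001  0.003 ] turn -0.008
(np.float64(0.5045), np.float64(-0.0647), 0.055, 230) -> [-0.0005  0.0157  0.003 ] turn 0.097
(np.float64(0.4938), np.float64(-0.0548), 0.055, 224) -> [-0.0026  0.0301  0.003 ] turn 0.201
(np.float64(0.4842), np.float64(-0.0437), 0.055, 218) -> [-0.0063  0.0443  0.003 ] turn 0.306
(np.float64(0.4758), np.float64(-0.0317), 0.055, 212) -> [-0.0114  0.058   0.003 ] turn 0.411
(np.float64(0.4698), np.float64(-0.0211), 0.055, 207) -> [-0.0168  0.069   0.003 ] turn 0.498
(np.float64(0.4656), np.float64(-0.0122), 0.055, 203) -> [-0.0217  0.0775  0.003 ] turn 0.568
```

View pics/s13c.png

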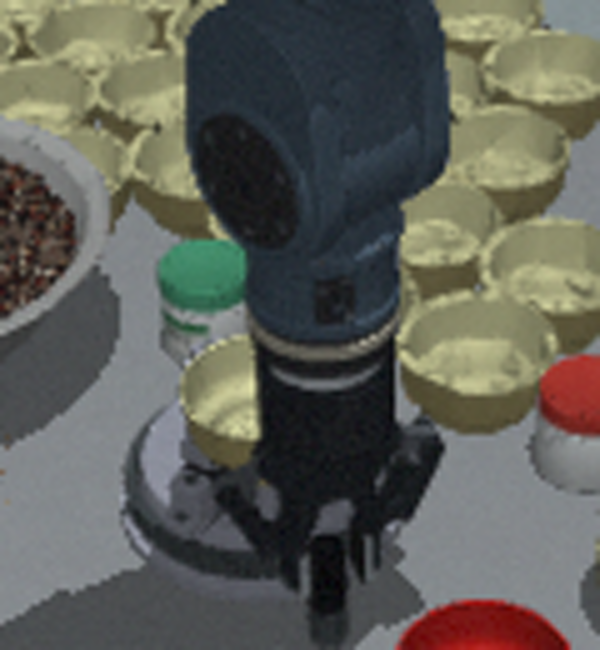

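The handle is caged. Now I'll swing it clockwise (closing) at moderate speed.

Call:
move_arm:
  commands:
    - [[36, 0, 0.008, 0.002, 0.045], [36, -0.0005, 0.0157, 0.003, 0.097], [36, -0.0015, 0.023, 0.003, 0.15], [36, -0.0026, 0.0301, 0.003, 0.201], [36, -0.0045, 0.037, 0.003, 0.253], [36, -0.0063, 0.0443, 0.003, 0.306], [36, -0.0088, 0.051, 0.003, 0.358], [36, -0.0114, 0.058, 0.003, 0.411]]

```text
time: 13.05
eef_pos: [0.4777, -0.0326, 0.0553]
tool_rot: [-179.8, 0.1, -148.2]
wrist_force: [4.5, -3.3, 0.4]
width: 0.361
```

```bash
python3 -c "
from h import *
st()
a=capture('scene');crop(a,245,130,100,100,6,'pics/s14c.png')
c=np.array([.5945,.0425])
rel([(*(c+.14*np.array([np.cos(np.radians(t)),np.sin(np.radians(t))])).round(4),.055,t) for t in (212,209,206,203,201,199,197,195)])
"
```

```text
13.05 [ 0.4777 -0.0326  0.0553] [-1.798e+02  1.000e-01 -1.482e+02] F [ 4.5 -3.3  0.4] w 0.361 q [ -3.8  16.5 -24.8  48.4  -0.1 -35.7]
(np.float64(0.4758), np.float64(-0.0317), 0.055, 212) -> [0.0008 0.0006 0.0002] turn -0.006
(np.float64(0.4721), np.float64(-0.0254), 0.055, 209) -> [0.0007 0.0079 0.0001] turn 0.047
(np.float64(0.4687), np.float64(-0.0189), 0.055, 206) -> [0.0001 0.0152 0.0001] turn 0.099
(np.float64(0.4656), np.float64(-0.0122), 0.055, 203) -> [-0.0007  0.0226  0.0001] turn 0.151
(np.float64(0.4638), np.float64(-0.0077), 0.055, 201) -> [-0.0016  0.0273  0.0001] turn 0.186
(np.float64(0.4621), np.float64(-0.0031), 0.055, 199) -> [-0.0025  0.0322  0.0001] turn 0.221
(np.float64(0.4606), np.float64(0.0016), 0.055, 197) -> [-0.0037  0.0369  0.0001] turn 0.256
(np.float64(0.4593), np.float64(0.0063), 0.055, 195) -> [-0.0051  0.0416  0.0001] turn 0.291
```

View pics/s14c.png

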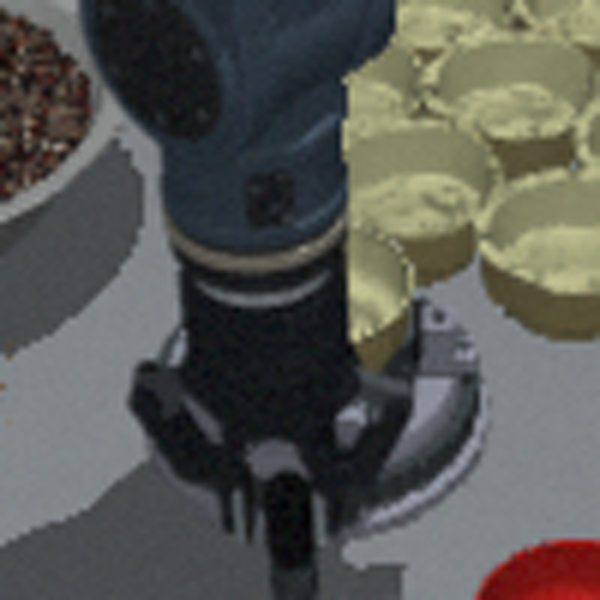

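Jaw c (440,330) is near the tin wall and the push force is 5.5 N. I'll continue slowly.

Call:
move_arm:
  commands:
    - [[36, 0.0007, 0.004, 0, 0.02], [36, 0.0007, 0.0079, 0, 0.047], [36, 0.0003, 0.0115, 0, 0.073], [36, 0.0, 0.0152, 0, 0.099], [36, -0.0004, 0.019, 0, 0.125], [36, -0.0007, 0.0226, 0, 0.151], [36, -0.0007, 0.0226, 0, 0.151]]

```text
time: 13.8
eef_pos: [0.465, -0.0125, 0.0547]
tool_rot: [-179.9, 0.1, -156.7]
wrist_force: [2.2, -1.3, 1.0]
width: 0.361
```

```bash
python3 -c "
from h import *
st()
a=capture('scene');crop(a,245,130,100,100,6,'pics/s15c.png')
c=np.array([.5945,.0425])
p=sense()['eef_pos'][:2]-c;print(np.hypot(*p),np.degrees(np.arctan2(p[1],p[0]))%360)
rel([(*(c+.14*np.array([np.cos(np.radians(t)),np.sin(np.radians(t))])).round(4),.055,t) for t in (203,201,199,197,195,193)])
"
```

```text
13.8 [ 0.465  -0.0125  0.0547] [-1.799e+02  1.000e-01 -1.567e+02] F [ 2.2 -1.3  1. ] w 0.361 q [ -1.5  15.5 -26.4  48.   -0.  -24.9]
0.14084021147527284 203.0145546429023
(np.float64(0.4656), np.float64(-0.0122), 0.055, 203) -> [-0.0008  0.     -0.0004] turn 0.007
(np.float64(0.4638), np.float64(-0.0077), 0.055, 201) -> [-0.0009  0.0049 -0.0004] turn 0.042
(np.float64(0.4621), np.float64(-0.0031), 0.055, 199) -> [-0.0012  0.0098 -0.0004] turn 0.077
(np.float64(0.4606), np.float64(0.0016), 0.055, 197) -> [-0.0017  0.0147 -0.0004] turn 0.112
(np.float64(0.4593), np.float64(0.0063), 0.055, 195) -> [-0.0024  0.0195 -0.0005] turn 0.146
(np.float64(0.4581), np.float64(0.011), 0.055, 193) -> [-0.0031  0.0243 -0.0005] turn 0.181
```

View pics/s15c.png

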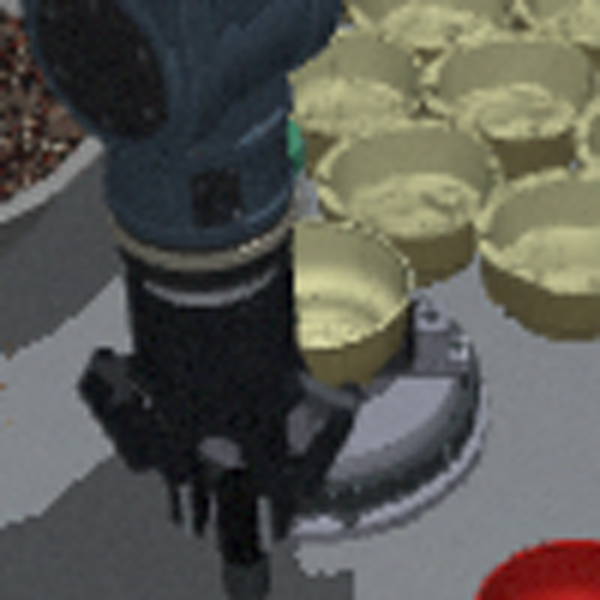

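Call:
move_arm:
  commands:
    - [[36, -0.0008, 0.0025, 0, 0.02], [36, -0.0009, 0.005, 0, 0.042], [36, -0.001, 0.0075, 0, 0.06], [36, -0.0012, 0.0098, 0, 0.077], [36, -0.0012, 0.0098, 0, 0.077]]

```text
time: 14.35
eef_pos: [0.4613, -0.0026, 0.0543]
tool_rot: [180.0, -0.0, -161.1]
wrist_force: [0.8, -3.0, 2.0]
width: 0.363
```

Call:
move_arm:
  commands:
    - [[36, -0.0002, 0.0025, 0, 0.018], [36, -0.0005, 0.005, 0, 0.035], [36, -0.0005, 0.005, 0, 0.035]]

```text
time: 14.65
eef_pos: [0.4602, 0.0015, 0.0543]
tool_rot: [-179.9, -0.0, -163.2]
wrist_force: [1.8, -7.8, 2.7]
width: 0.362
```

Call:
move_arm:
  commands:
    - [[36, -0.0002, 0.0025, 0, 0.018], [36, -0.0005, 0.005, 0, 0.035], [36, -0.0005, 0.005, 0, 0.035]]

```text
time: 14.95
eef_pos: [0.4595, 0.0047, 0.0543]
tool_rot: [-179.7, -0.1, -165.3]
wrist_force: [2.6, -17.2, 3.3]
width: 0.359
```

Call:
move_arm:
  commands:
    - [[36, -0.0003, 0.003, 0, 0.018], [36, -0.0006, 0.006, 0, 0.035], [36, -0.0006, 0.006, 0, 0.035], [36, -0.0006, 0.006, 0, 0.035]]

```text
time: 15.35
eef_pos: [0.4589, 0.0081, 0.0543]
tool_rot: [-179.4, -0.1, -167.3]
wrist_force: [3.7, -31.7, 0.3]
width: 0.363
```

```bash
python3 -c "
from h import *
st()
c=np.array([.5945,.0425])
p=sense()['eef_pos'][:2]-c;print(np.hypot(*p),np.degrees(np.arctan2(p[1],p[0]))%360)
a=capture('scene');crop(a,245,130,100,100,6,'pics/s16c.png')"
```

```text
15.35 [0.4589 0.0081 0.0543] [-1.794e+02 -1.000e-01 -1.673e+02] F [  3.7 -31.7   0.3] w 0.363 q [  1.4  15.1 -27.2  47.7  -0.6 -11.2]
0.13988502084674617 194.2203361683066
```

View pics/s16c.png

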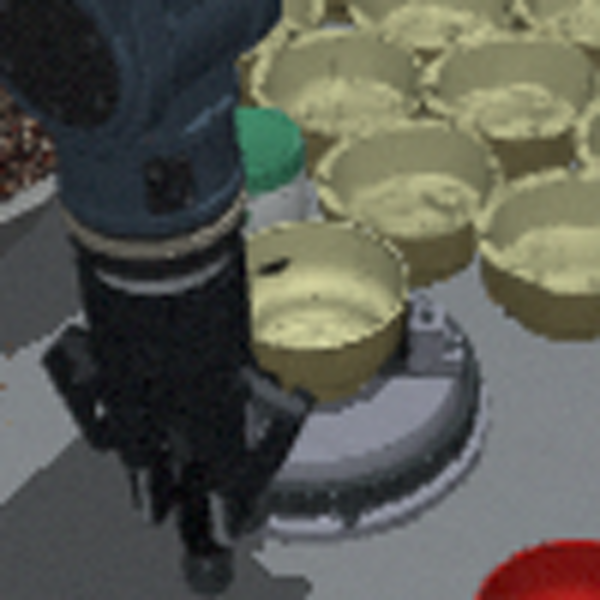

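Push force is 32 N at the lever and the tin is seated between the jaws. I'll open the fingers to unload the handle, then lift.

Call:
move_arm:
  commands:
    - [[60, -0.0, 0.0, 0, 0], [85, 0, 0, 0, 0], [85, 0, 0, 0, 0], [85, 0, 0, 0, 0]]

```text
time: 15.8
eef_pos: [0.4581, 0.0134, 0.0541]
tool_rot: [180.0, -0.0, -167.1]
wrist_force: [-0.7, 0.9, 0.1]
width: 0.851
```

```bash
python3 -c "
from h import *
st()
a=capture('scene');crop(a,245,130,100,100,6,'pics/s17c.png')"
```

```text
15.8 [0.4581 0.0134 0.0541] [ 180.    -0.  -167.1] F [-0.7  0.9  0.1] w 0.851 q [  1.6  15.1 -27.2  47.8   0.  -11.3]
```

View pics/s17c.png

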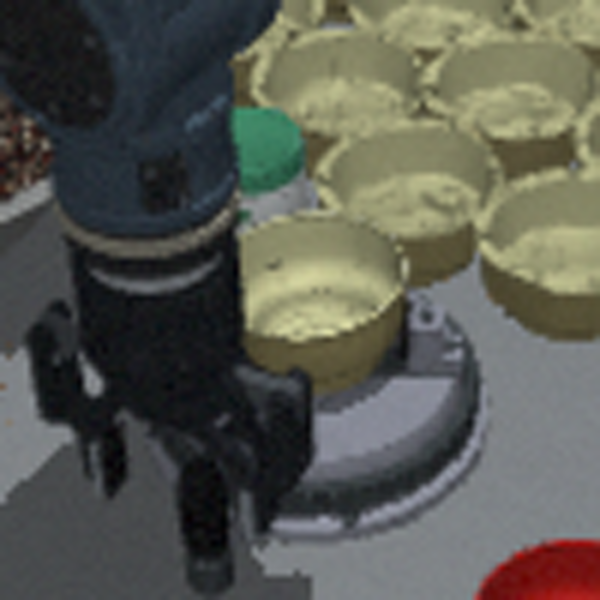

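Handle released. The tin's image has shifted up by 5–10 crop px, so I'll retract and look for lift or tilt.

Call:
move_arm:
  commands:
    - [[85, 0, 0, -0.02, 0], [85, 0, 0, -0.05, 0], [85, 0, 0, -0.1, 0], [85, 0, 0, -0.15, 0], [85, 0.05, 0.0, -0.15, 0], [85, 0.09, 0.04, -0.15, 0], [85, 0.11, 0.08, -0.15, 0], [85, 0.12, 0.12, -0.15, 0]]

```text
time: 16.65
eef_pos: [0.3121, 0.1033, 0.2045]
tool_rot: [180.0, 0.0, -167.2]
wrist_force: [1.6, 0.8, -0.8]
width: 0.849
```

```bash
python3 -c "
from h import *
st()
a=capture('scene');cv2.imwrite('pics/s18.png',a);crop(a,245,140,100,95,7,'pics/s18c.png')
a=capture('top');cv2.imwrite('pics/t18.png',a);crop(a,245,145,90,100,6,'pics/t18c.png')"
```

```text
16.65 [0.3121 0.1033 0.2045] [ 180.     0.  -167.2] F [ 1.6  0.8 -0.8] w 0.849 q [ 18.3  -5.1 -25.6  69.5   0.    5.5]
```

View pics/s18c.png

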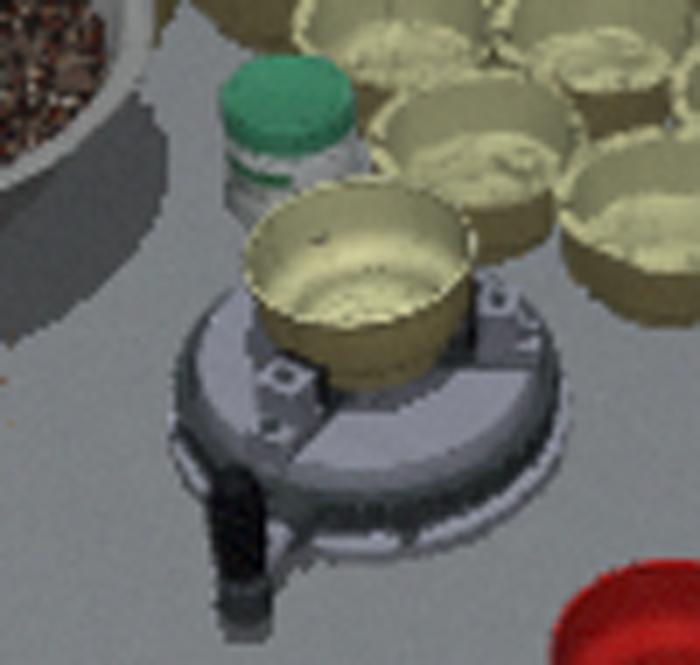

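View pics/t18c.png

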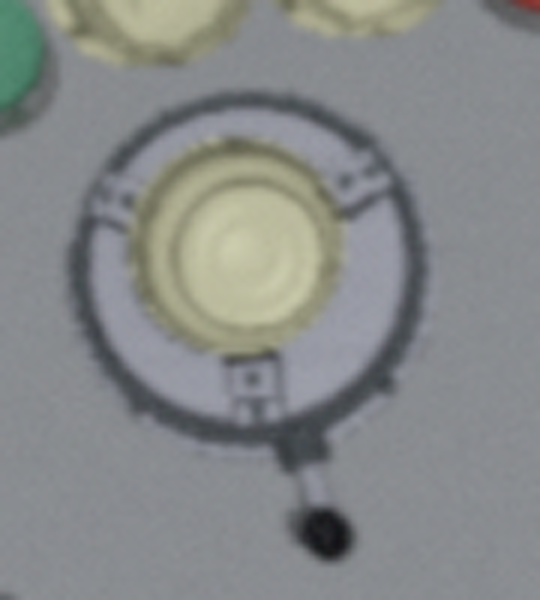

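```bash
cat > ov.py <<'E'
import sys
from h import *
k=sys.argv[1]
c=(.5945,.0425)
for n,s,o,fn in(('scene',7,(245,140),f'pics/s{k}'),('top',6,(245,145),f'pics/t{k}')):
  a=cv2.imread(fn+'c.png')
  for r,z,col in((.052,.099,(0,0,255)),(.036,.045,(255,0,0)),(.08,.045,(255,0,255)),(.0885,.034,(0,255,255))):
    for X in circ(n,c,r,z,60): cv2.circle(a,tuple(int(v) for v in (X-o)*s+s/2),1,col,-1)
  cv2.imwrite(fn+'d.png',a)
E
python3 ov.py 18
```

```text
(no output)
```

View pics/s18d.png

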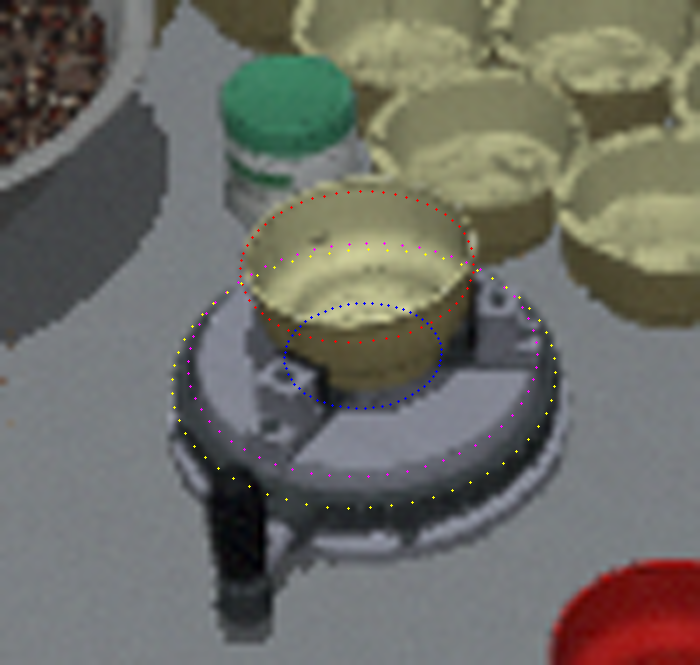

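View pics/t18d.png

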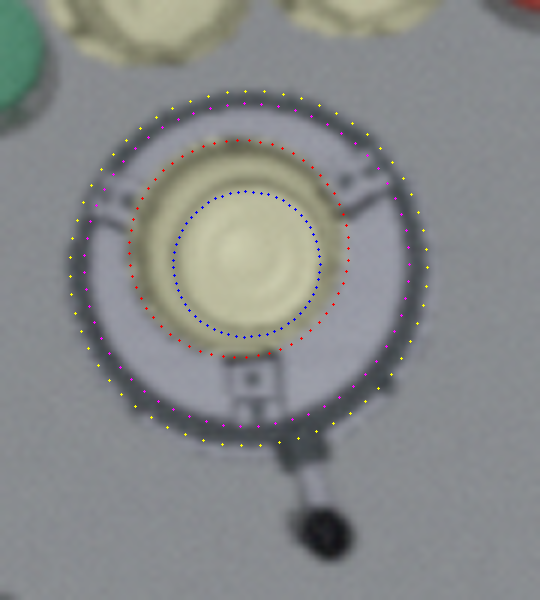

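The rim outline is centred in the top view, within about 1 mm. In the scene view the whole tin sits about 13 crop px (roughly 7 mm) higher than a seated tin should, so the closing jaws wedged it up its flare. I'll tamp it down with shut fingers on the inside floor, watching the force and height.

```bash
python3 -c "
from h import *
X=onz('top',((325.5)/6-.5+245,(532.5)/6-.5+145),.094);c=np.array([.5945,.0425]);d=X[:2]-c;print(X,np.hypot(*d),np.degrees(np.arctan2(d[1],d[0]))%360)
st();rel([(.5945,.0425,.204,-167.2),(.5945,.0425,.13,-167.2)])"
```

```text
[0.4595486  0.00422058 0.094     ] 0.14027542284736214 195.8361671380073
16.75 [0.3121 0.1062 0.2046] [ 179.9    0.  -166.7] F [ 0.2  0.6 -0.7] w 0.85 q [ 18.7  -5.1 -25.5  69.5   0.1   5.5]
(0.5945, 0.0425, 0.204, -167.2) -> [-0.2603 -0.1268  0.0005] turn 0.008
(0.5945, 0.0425, 0.13, -167.2) -> [-0.2602 -0.1269  0.0745] turn 0.008
```

Call:
move_arm:
  commands:
    - [[0, -0.045, -0.02, 0, 0], [0, -0.09, -0.044, 0, 0], [0, -0.135, -0.066, 0, 0], [0, -0.18, -0.088, 0, 0], [0, -0.225, -0.11, 0, 0], [0, -0.26, -0.127, 0, 0], [0, -0.26, -0.127, 0, 0], [0, -0.26, -0.127, 0, 0]]

```text
time: 17.55
eef_pos: [0.5967, 0.0367, 0.203]
tool_rot: [180.0, -0.1, -167.1]
wrist_force: [-1.3, -1.1, 0.4]
width: 0.004
```

```bash
python3 -c "
from h import *
st();rel([(.5945,.0425,.1,-167.2),(.5945,.0425,.06,-167.2)])"
```

```text
17.55 [0.5967 0.0367 0.203 ] [ 1.800e+02 -1.000e-01 -1.671e+02] F [-1.3 -1.1  0.4] w 0.004 q [ 3.5 21.5  6.4 75.   0.  -9.3]
(0.5945, 0.0425, 0.1, -167.2) -> [0.0006 0.0061 0.103 ] turn 0.001
(0.5945, 0.0425, 0.06, -167.2) -> [0.0005 0.0061 0.143 ] turn 0.001
```

Call:
move_arm:
  commands:
    - [[0, 0.0005, 0.004, 0.03, 0], [0, 0.0005, 0.004, 0.07, 0], [0, 0.0005, 0.004, 0.1, 0], [0, 0.0005, 0.004, 0.12, 0], [0, 0.0005, 0.004, 0.135, 0], [0, 0.0005, 0.004, 0.14, 0], [0, 0.0005, 0.004, 0.14, 0]]

```text
time: 18.25
eef_pos: [0.594, 0.0412, 0.0644]
tool_rot: [180.0, -0.1, -167.1]
wrist_force: [-0.4, -0.9, 0.0]
width: -0.004
```

Lowering 2 mm at a time now.

Call:
move_arm:
  commands:
    - [[0, 0, 0, 0.003, 0], [0, 0, 0, 0.006, 0], [0, 0, 0, 0.006, 0]]

```text
time: 18.55
eef_pos: [0.5952, 0.0411, 0.0586]
tool_rot: [-180.0, 0.0, -167.1]
wrist_force: [-0.1, 0.5, 0.3]
width: -0.001
```

Call:
move_arm:
  commands:
    - [[0, 0, 0, 0.0015, 0], [0, 0, 0, 0.003, 0], [0, 0, 0, 0.003, 0]]

```text
time: 18.85
eef_pos: [0.595, 0.0411, 0.0551]
tool_rot: [-180.0, -0.0, -167.1]
wrist_force: [-0.7, 0.0, -0.6]
width: 0.001
```

Call:
move_arm:
  commands:
    - [[0, 0, 0, 0.001, 0], [0, 0, 0, 0.002, 0], [0, 0, 0, 0.002, 0]]

```text
time: 19.15
eef_pos: [0.5954, 0.0411, 0.0538]
tool_rot: [-180.0, 0.0, -167.1]
wrist_force: [-0.2, -0.1, 4.5]
width: 0.001
```

Call:
move_arm:
  commands:
    - [[0, 0, 0, 0.001, 0], [0, 0, 0, 0.002, 0], [0, 0, 0, 0.002, 0]]

```text
time: 19.45
eef_pos: [0.5958, 0.0414, 0.0527]
tool_rot: [180.0, 0.1, -167.1]
wrist_force: [-1.0, 1.9, 11.8]
width: -0.002
```

Call:
move_arm:
  commands:
    - [[0, 0, 0, 0.001, 0], [0, 0, 0, 0.002, 0], [0, 0, 0, 0.003, 0], [0, 0, 0, 0.003, 0]]

```text
time: 19.85
eef_pos: [0.5964, 0.0416, 0.0503]
tool_rot: [180.0, 0.2, -167.1]
wrist_force: [-2.3, 0.8, 15.6]
width: -0.003
```

Call:
move_arm:
  commands:
    - [[0, 0, 0, 0.001, 0], [0, 0, 0, 0.002, 0], [0, 0, 0, 0.003, 0], [0, 0, 0, 0.003, 0]]

```text
time: 20.25
eef_pos: [0.5966, 0.0415, 0.0493]
tool_rot: [-180.0, 0.3, -167.1]
wrist_force: [-8.6, 1.3, 34.6]
width: -0.002
```

Call:
move_arm:
  commands:
    - [[0, 0, 0, 0.001, 0], [0, 0, 0, 0.002, 0], [0, 0, 0, 0.002, 0]]

```text
time: 20.55
eef_pos: [0.5967, 0.0415, 0.0488]
tool_rot: [-180.0, 0.4, -167.1]
wrist_force: [-13.0, 1.6, 49.1]
width: -0.0
```

Call:
move_arm:
  commands:
    - [[0, 0, 0, -0.002, 0], [0, 0, 0, -0.004, 0], [0, 0, 0, -0.005, 0], [0, 0, 0, -0.005, 0]]

```text
time: 20.95
eef_pos: [0.596, 0.0415, 0.0493]
tool_rot: [180.0, 0.1, -167.1]
wrist_force: [-1.4, 3.2, 11.3]
width: -0.002
```

Call:
move_arm:
  commands:
    - [[0, 0, 0, -0.001, 0], [0, 0, 0, -0.002, 0], [0, 0, 0, -0.002, 0]]

```text
time: 21.25
eef_pos: [0.5948, 0.0409, 0.0499]
tool_rot: [-180.0, -0.1, -167.1]
wrist_force: [0.1, 0.0, 0.6]
width: 0.002
```

The tin is seated: the floor went from 54.5 to about 49 mm and stayed there when unloaded. I'll retract and look.

Call:
move_arm:
  commands:
    - [[0, 0, 0, -0.03, 0], [0, 0, 0, -0.07, 0], [0, 0, 0, -0.11, 0], [0, 0, 0, -0.15, 0], [0, 0.05, 0.02, -0.15, 0], [0, 0.1, 0.05, -0.15, 0], [0, 0.15, 0.08, -0.15, 0], [0, 0.2, 0.1, -0.15, 0]]

```text
time: 22.05
eef_pos: [0.3994, 0.0894, 0.1997]
tool_rot: [-180.0, -0.0, -167.1]
wrist_force: [-0.4, 0.1, 0.3]
width: 0.002
```

Call:
move_arm:
  commands:
    - [[0, 0.05, 0.03, 0, 0], [0, 0.07, 0.06, 0, 0], [0, 0.07, 0.06, 0, 0]]

```text
time: 22.35
eef_pos: [0.3157, 0.1332, 0.2002]
tool_rot: [180.0, -0.1, -166.9]
wrist_force: [0.3, -1.4, 0.6]
width: 0.0
```

```bash
python3 -c "
from h import *
st()
a=capture('scene');cv2.imwrite('pics/s19.png',a);crop(a,245,140,100,95,7,'pics/s19c.png')
a=capture('top');cv2.imwrite('pics/t19.png',a);crop(a,245,145,90,100,6,'pics/t19c.png')
m=(a.max(2)<50).astype(np.uint8);m[:220]=0;m[250:]=0;m[:,:280]=0;m[:,320:]=0
n,l,s,ce=cv2.connectedComponentsWithStats(m);i=1+np.argmax(s[1:,4])
b=cv2.imread('pics/t18.png');m=(b.max(2)<50).astype(np.uint8);m[:220]=0;m[250:]=0;m[:,:280]=0;m[:,320:]=0
n,l,s2,ce2=cv2.connectedComponentsWithStats(m);j=1+np.argmax(s2[1:,4])
c=np.array([.5945,.0425])
for q in(ce2[j],ce[i]):
  d=onz('top',q,.085)[:2]-c;print(q,np.hypot(*d),np.degrees(np.arctan2(d[1],d[0]))%360)
"; python3 ov.py 19
```

```text
22.35 [0.3157 0.1332 0.2002] [ 1.800e+02 -1.000e-01 -1.669e+02] F [ 0.3 -1.4  0.6] w 0.0 q [ 22.8  -3.5 -24.8  68.8   0.    9.7]
[298.875 233.5  ] 0.14052070784602158 195.79471994363857
[300.94871795 232.87179487] 0.14067457173962086 198.2984939951889
```

View pics/s19d.png

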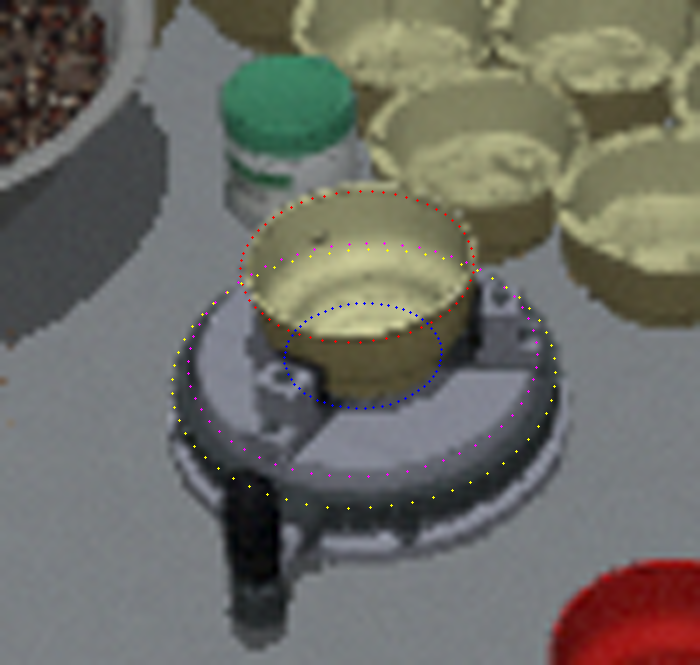

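View pics/t19d.png

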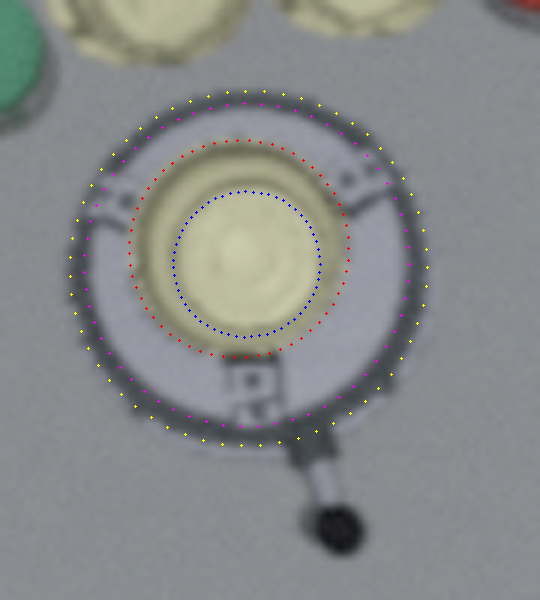

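The tin is centred within about 1 mm and back near the expected height. Its rim is within ~6 crop px of the seated overlay, against 13 before. Tamping drove the lever back 2.5°. I'll check the grip by pressing the lever lightly in the closing direction, because a lever with no jaw load would move at about 3.6 N.

```bash
python3 -c "
from h import *
c=np.array([.5945,.0425])
P=lambda t:tuple((c+.14*np.array([np.cos(np.radians(t)),np.sin(np.radians(t))])).round(4))
st();print(P(198.3));rel([(*P(198.3),.2,198),(*P(198.3),.13,198)])"
```

```text
22.45 [0.3194 0.1324 0.2004] [-180.    0. -167.] F [ 0.4  0.6 -0.1] w 0.003 q [ 22.5  -3.3 -24.6  68.7  -0.    9.5]
(np.float64(0.4616), np.float64(-0.0015))
(np.float64(0.4616), np.float64(-0.0015), 0.2, 198) -> [-0.1083 -0.1625  0.0006] turn -0.086
(np.float64(0.4616), np.float64(-0.0015), 0.13, 198) -> [-0.1082 -0.1625  0.0706] turn -0.086
```

Call:
move_arm:
  commands:
    - [[70, -0.025, -0.038, 0, -0.03], [70, -0.05, -0.075, 0, -0.06], [70, -0.075, -0.113, 0, -0.086], [70, -0.1, -0.15, 0, -0.086], [70, -0.108, -0.162, 0.0, -0.086], [70, -0.108, -0.162, 0.04, -0.086], [70, -0.108, -0.162, 0.08, -0.086], [70, -0.108, -0.162, 0.09, -0.086]]

```text
time: 23.25
eef_pos: [0.4591, -0.0028, 0.1066]
tool_rot: [179.9, -0.4, -162.3]
wrist_force: [0.1, 0.3, -0.0]
width: 0.703
```

```bash
python3 -c "
from h import *
st();rel([(.4616,-.0015,.055,198)])"
```

```text
23.25 [ 0.4591 -0.0028  0.1066] [ 179.9   -0.4 -162.3] F [ 0.1  0.3 -0. ] w 0.703 q [ -0.3  12.2 -22.1  56.1  -0.  -18.1]
(0.4616, -0.0015, 0.055, 198) -> [-0.0031  0.0004  0.0516] turn -0.005
```

Call:
move_arm:
  commands:
    - [[70, 0, 0, 0.025, 0], [70, 0, 0, 0.045, 0], [70, 0, 0, 0.05, 0], [50, 0, 0, 0.05, 0], [40, 0, 0, 0.05, 0], [40, 0, 0, 0.05, 0], [40, 0, 0, 0.05, 0]]

```text
time: 23.95
eef_pos: [0.4619, -0.0018, 0.0612]
tool_rot: [-180.0, 0.1, -162.2]
wrist_force: [-0.2, 0.1, 0.3]
width: 0.401
```

Call:
move_arm:
  commands:
    - [[40, 0, 0.002, 0, 0], [40, 0, 0.002, 0, 0]]

```text
time: 24.15
eef_pos: [0.4607, 0.0003, 0.0606]
tool_rot: [-180.0, 0.0, -162.2]
wrist_force: [-0.4, -1.0, 0.3]
width: 0.397
```

Call:
move_arm:
  commands:
    - [[40, 0, 0.001, 0, 0], [40, 0, 0.002, 0, 0], [40, 0, 0.002, 0, 0]]

```text
time: 24.45
eef_pos: [0.4601, 0.0018, 0.0604]
tool_rot: [-179.9, -0.0, -162.2]
wrist_force: [0.4, -2.6, 0.3]
width: 0.399
```

Call:
move_arm:
  commands:
    - [[40, 0, 0.001, 0, 0], [40, 0, 0.001, 0, 0]]

```text
time: 24.65
eef_pos: [0.4599, 0.0026, 0.0604]
tool_rot: [-179.9, -0.0, -162.2]
wrist_force: [0.1, -4.9, 0.9]
width: 0.403
```

Call:
move_arm:
  commands:
    - [[40, 0, 0.001, 0, 0], [40, 0, 0.001, 0, 0]]

```text
time: 24.85
eef_pos: [0.4595, 0.0034, 0.0604]
tool_rot: [-179.9, -0.0, -162.2]
wrist_force: [0.5, -5.3, 1.7]
width: 0.397
```

Call:
move_arm:
  commands:
    - [[40, 0, 0.001, 0, 0], [40, 0, 0.001, 0, 0]]

```text
time: 25.05
eef_pos: [0.4592, 0.0041, 0.0604]
tool_rot: [-179.9, -0.0, -162.2]
wrist_force: [0.7, -6.9, 0.2]
width: 0.401
```

Call:
move_arm:
  commands:
    - [[40, 0, 0.001, 0, 0], [40, 0, 0.001, 0, 0]]

```text
time: 25.25
eef_pos: [0.459, 0.0048, 0.0604]
tool_rot: [-179.9, -0.0, -162.2]
wrist_force: [0.2, -9.2, 0.6]
width: 0.399
```

Call:
move_arm:
  commands:
    - [[40, 0, 0.001, 0, 0], [40, 0, 0.001, 0, 0]]

```text
time: 25.45
eef_pos: [0.4587, 0.0054, 0.0604]
tool_rot: [-179.8, -0.0, -162.2]
wrist_force: [0.7, -10.9, 0.2]
width: 0.397
```

Force rises steadily to 11 N, so the jaws are loaded. I'll release and look.

Call:
move_arm:
  commands:
    - [[60, 0, 0, 0, 0], [80, 0, 0, 0, 0], [80, 0, 0, -0.03, 0], [80, 0, 0, -0.07, 0], [80, 0, 0, -0.11, 0], [80, 0.01, 0, -0.14, 0], [80, 0.06, 0.02, -0.14, 0], [80, 0.1, 0.05, -0.14, 0]]

```text
time: 26.25
eef_pos: [0.351, 0.0226, 0.2008]
tool_rot: [180.0, 0.1, -162.2]
wrist_force: [-1.1, 1.0, 0.3]
width: 0.801
```

Call:
move_arm:
  commands:
    - [[0, 0.03, 0.03, 0, 0], [0, 0.05, 0.06, 0, 0], [0, 0.05, 0.07, 0, 0]]

```text
time: 26.55
eef_pos: [0.2791, 0.0748, 0.2003]
tool_rot: [179.9, -0.0, -162.1]
wrist_force: [1.0, -0.2, 0.3]
width: 0.298
```

```bash
cat > look.py <<'E'
import sys
from h import *
k=sys.argv[1];st()
a=capture('scene');cv2.imwrite(f'pics/s{k}.png',a);crop(a,245,140,100,95,7,f'pics/s{k}c.png')
a=capture('top');cv2.imwrite(f'pics/t{k}.png',a);crop(a,245,145,90,100,6,f'pics/t{k}c.png')
m=(a.max(2)<50).astype(np.uint8);m[:220]=0;m[250:]=0;m[:,:280]=0;m[:,320:]=0
n,l,s,ce=cv2.connectedComponentsWithStats(m);i=1+np.argmax(s[1:,4])
d=onz('top',ce[i],.085)[:2]-np.array([.5945,.0425]);print(ce[i],np.hypot(*d),np.degrees(np.arctan2(d[1],d[0]))%360)
E
python3 look.py 20; python3 ov.py 20
```

```text
26.55 [0.2791 0.0748 0.2003] [ 179.9   -0.  -162.1] F [ 1.  -0.2  0.3] w 0.298 q [ 14.9  -9.1 -29.5  69.7   0.1  -3. ]
[300.15789474 232.97368421] 0.14021351624102787 197.39477519381688
```

View pics/s20d.png

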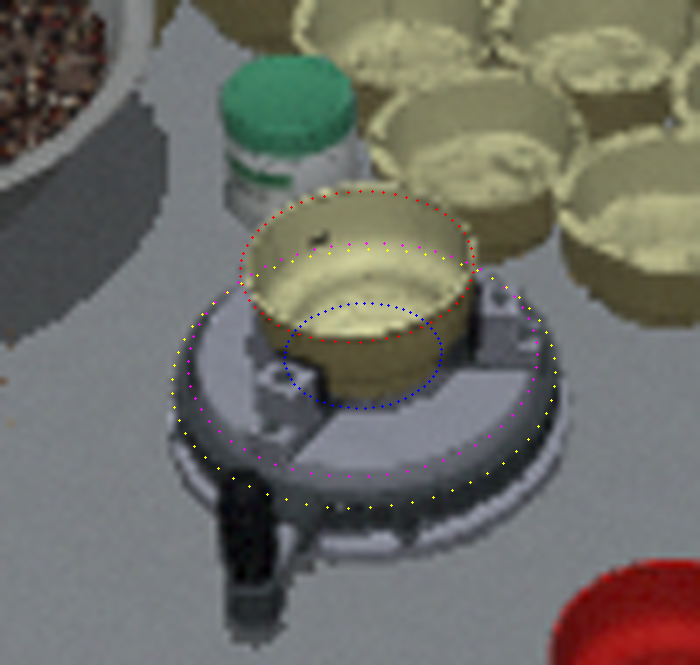

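```bash
python3 -c "
from h import *
G=lambda k:cv2.GaussianBlur(cv2.cvtColor(cv2.imread(f'pics/s{k}.png'),cv2.COLOR_BGR2GRAY),(0,0),1).astype(np.float32)
r=(slice(162,199),slice(278,314))
for a,b in((19,18),(19,20)):
  A=G(a)[r];B=G(b)[r];W=np.eye(2,3,dtype=np.float32)
  cc,W=cv2.findTransformECC(A,B,W,cv2.MOTION_TRANSLATION,(3,200,1e-6));print(a,b,cc,W[:,2])
def stab(k0,k1,v):
  a=cv2.imread(k0);b=cv2.imread(k1);return
T0=cv2.imread('pics/top0.png');T=cv2.imread('pics/t20.png')
d=cv2.absdiff(T0,T).max(2);d[d<30]=0
for nm,(x,y) in dict(pile=(379,161),tall=(424,197),lids=(408,257),raisin=(336,135),cup=(222,259),lotus=(241,153)).items(): print(nm,(d[y-22:y+22,x-22:x+22]>0).sum())
crop(T,330,110,120,165,4,'pics/t20p.png')
"
```

```text
19 18 0.9864150314144727 [-0.02694695 -0.9516681 ]
19 20 0.999336472483422 [0.01883152 0.01221085]
pile 515
tall 0
lids 0
raisin 0
cup 305
lotus 1
```

View pics/t20p.png

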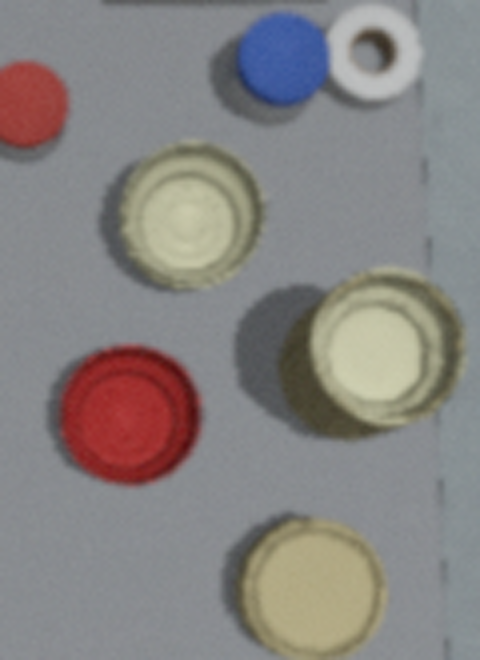

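```bash
python3 -c "
from h import *
f=lambda x,y,z:onz('top',((x+.5)/4-.5+330,(y+.5)/4-.5+110),z)
print('pile rim now, right/top edges:',f(266,212,.084)[1]+.052,f(192,141,.084)[0]-.052)
# before: crop c_top (x4, offset 250,110), rim z .114
g=lambda x,y,z:onz('top',((x+.5)/4-.5+250,(y+.5)/4-.5+110),z)
print('before:',g(599,205,.114)[1]+.052,g(522,123,.114)[0]-.052)
T0=cv2.imread('pics/top0.png');T=cv2.imread('pics/t20.png')
cv2.imwrite('pics/cup.png',np.hstack([cv2.resize(x[225:285,190:260],None,fx=5,fy=5) for x in(T0,T)]))
"
```

```text
pile rim now, right/top edges: -0.22837574570358332 0.6589394722256297
before: -0.23312732453251528 0.6651275752526384
```

View pics/cup.png

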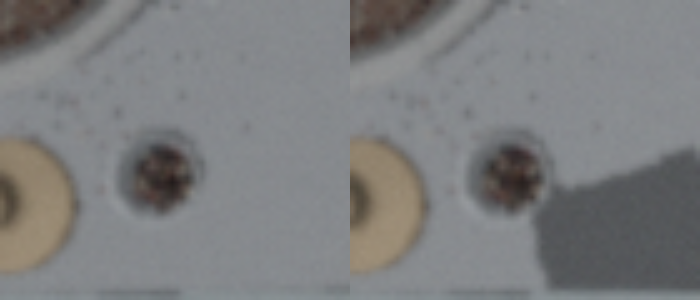

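The cup is unmoved; the difference there is the arm's shadow. The pile has shifted about 8 mm, and the tin is centred, seated and tight. Handing in.

```bash
python3 -c "
from plant import *
print(close_job())"
```

```text
the job is handed in; nothing more can be done
None
```

The top tin of the low pile is clamped upright in the chuck, and the job is handed in at about 27 s of the 58 s allowed. I opened the jaws with the lever, pinched the tin over its rim, set it on the chuck face between the jaws and swung the lever shut.

**One fault, mended:** the first hard closing (32 N at the handle) wedged the tin about 5–7 mm up its flared wall. I pushed it back down with shut fingers on its floor, up to 49 N. Its floor went from about 54.5 mm to 49.5 mm above the table and stayed there. I then re-tightened the lever to 11 N at the handle.

**Last checks:**
- **Tin position:** it is centred to about 1 mm in the top view and looks upright. It did not move while I re-tightened.
- **Tin height:** in the scene view the rim still looks about 1 pixel (2–3 mm) higher than a fully seated tin should. The press test suggested it was fully down, so the two disagree slightly. Either reading is within the 6 mm limit.
- **Grip:** I could not measure the jaw forces directly. The lever resisted well above its free friction, so I estimate about 8 N per jaw.
- **Pile:** the two lower tins are still nested and look upright, but they moved about 8 mm when I pinched the top tin. The limit is 25 mm.
- **Bystanders:** the tall stack, lids, both pots and the cup look unmoved in the last top picture.
- **Robot:** it is clear of everything.

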